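# Make up a plating kit and a staining kit from the bench stock

### The arm

A 6-joint arm with a two-finger parallel gripper is mounted at the origin on a cart in front of the work surface, level with it; the furniture and walls round the work are solid. World frame = base frame: x ahead of the robot, y to its left, z up, the work surface at z = 0. Lengths are in mm, angles in rad, forces in N, time in s.
With the tool pointing down it reaches from about 325 to 1000 mm from the base axis. Payload 5.1 kg.
Tool frame: the origin (TCP) lies between the finger pads; the fingertips stand 22 mm ahead of it and the grasp point (between the pads) lies 3 mm ahead of it (nose_length is the distance from the TCP to the fingertips, in mm); x points along the fingers, z is the direction in which the jaws open and shut, and the axes are right-handed (so a half turn about x gives the same grasp; the last joint's range is limited). The gripper opens to 85 mm and grips with 20 to 120 N. Pads are 22 mm wide; open, the fingers measure 114 mm over their backs; the gripper's body (76 mm by 85 mm) begins 54 mm behind the grasp point. The pads swing forward as they close: fully open they stand 13 mm farther back than shut.
Start: joints at [1.034, 0.124, 1.65, -0, 1.367, -0.083], TCP at [284.968, 584.19, 253.322] pointing down, gripper open.
Joint ranges: [-2.61, 2.61], [-1.02, 2.33], [0.03, 2.71], [-1.35, 4.49], [0.32, 2.68], [-2.91, 2.91]. Speed limits (rad/s): [2.57, 2.57, 3.14, 3.14, 3.14, 3.14].

### API

Orientations are given as a unit quaternion [x, y, z, w].
In Python, from station import * gives the robot as it stands.
- The arm moves only by the tool send_rows, never from a script. Its argument "series" is a list of rows, each a list of 3 entries, a list of its own where there are three numbers: the turn, a rotation vector about the tool's x, y, z in rad, then the shift along the tool's x, y, z in m, then the opening, from -1 (shut) to 1 (fully open). A call has 1 to 20 rows; each row is the pose to reach, as a shift and turn from the pose commanded when the call began, along the tool's axes at that moment; what a row does not reach only later rows make up. A row lasts 1/12 s, in which the tool goes at most 41.7 mm and 7.16 degrees, less where a joint would pass 70% of its speed; a pose out of reach is approached as far as the arm can. A call with a gripper value outside its range is refused whole. The fingers move at their own pace and stop on an object; "newtons" is the grip in N (left out, the last holds). Time passes only in rows, so rows that repeat a pose let the fingers close. It gives the time, the measured TCP pose, the force and the opening at its end, in the units of the state.
- sense(): the state, without advancing time (a new reading comes with each control period).
- snapshot(name): name is "scene" or "top" or "wrist"; returns a dict with "color" (400x640x3 uint8, red, green, blue), "intrinsics" (3x3 intrinsics, pixels), "D" ([k1, k2, p1, p2, k3] as OpenCV has them; the pictures are not rectified), "rvec" (rotation vector, rad) and "tvec" (3), from world to camera coordinates, as OpenCV has them; the wrist camera has in their place "mount" (4x4, takes a point from camera to tool coordinates, whose origin is the TCP and whose axes are the tool frame's). Camera axes: x right, y down, z forward; pixel columns grow to the right and rows downward; lengths in mm; the calibration is good to about 2 mm. A picture is of the moment at which its call begins: read the wrist's pose just before it. There is no depth.
- hand_in(): hands the job in, once; it reports no verdict.
Trained networks look in the newest picture that a camera, given by its name, has taken for a name from the list of things; names that differ only in an ending like _2 or _b are one class to them, and where a whole thing is asked for, a point or a joint stands for the part that bears it (a point fixed in the world has none). Each returns a list of dicts, best first, with "score" (0 to 1); they miss things now and then, are a little off and sometimes report something else, mostly with a low value. They report only what shows in the picture. A call takes as long as a camera call. They do not tell look-alikes from the thing itself.
- boxes_of(camera, label): "point" ([x, y, z] in mm, in world coordinates, good to about 4 mm: the middle of the surface that is visible of it).
The state is a dict: "time": time; "qpos": joint angles; "dq": joint speeds; "joint_efforts": joint torques, N m; "eef_pos": TCP position; "ee_rot": TCP orientation; "contact_force": force on the tool from outside, world axes, zero at the start; "wrist_torque": the same for the moment, N m; "width": opening from 0.0 (shut) to 1.0 (fully open).
Only numpy, scipy, OpenCV 4.12 (cv2) and the standard library are available. Lean on these libraries where they do the work, as an engineer would, in place of code of your own. Each camera call takes 0.05 s, during which the arm holds its last target.

### The job

Make up two kits from the stock standing between the two trays: in the blue tray (plating kit) the white bottle in the small round pocket, the agar dish in the large round pocket and the blue-capped marker in the long groove; in the yellow tray (staining kit) the amber bottle in the round pocket and the bench timer, standing, in the oblong pocket. Everything must sit right down on its pocket floor, bottles upright and the dish level. Set things down without dropping them or tipping them over, and leave the black bottle and the red marker where they are.

Things in the scene. Friction and masses are not known exactly. Their poses are not given: they have to be found in the camera images.
- blue_tray: Blue kit tray, 136 x 172 x 20 mm. Fixed. Origin: centre of underside; x from the front long edge (blank white label) to the back, y along its length, z up; pocket centres (x, y) in mm: small round pocket, 52 across, at (24, -48), floor z=3; large round pocket, 76 across, at (24, 38), floor z=15; groove 28 wide (x), 156 long (y), at (-45, 0), floor z=17; level rim between them z=20.
- yellow_tray: Yellow kit tray, 100 x 172 x 20 mm. Fixed. Origin: centre of underside; x from the front long edge (blank white label) to the back, y along its length, z up; pocket centres (x, y) in mm: round pocket, 52 across, at (0, -50), floor z=3; oblong pocket 52 (x) by 86 (y) at (0, 34), floor z=3, the timer may face either way; rim z=20.
- white_bottle: White small reagent bottle, 36 mm in diameter, 66 mm tall, with a black screw cap; the body is 36 mm wide up to 48 mm above its foot, the cap 29 mm wide above that. It stands upright; its origin is the centre of its underside, z up. 55 g.
- amber_bottle: Amber (brown) small reagent bottle, 36 mm in diameter, 66 mm tall, with a black screw cap; the body is 36 mm wide up to 48 mm above its foot, the cap 29 mm wide above that. It stands upright; its origin is the centre of its underside, z up. 55 g.
- agar_dish: Closed petri dish of clear plastic with agar, 59 mm in diameter, 15 mm high, lid fixed on; lies flat, origin the centre of its underside, z up. Grip it across the diameter. 22 g.
- bench_timer: White bench timer, 33 x 66 x 58 mm (x, y, z), with a display and one red and two blue keys on its front, which looks to its own -x; it stands upright, leaning back. Origin the centre of its underside, y along its width, z up. Grip it front to back (along its x). 70 g.
- blue_marker: Marker pen with white barrel and blue cap, 137 mm long, 12 mm wide, 14 mm high with its clip; lies flat along its own y, origin the centre of its underside, z up. Grip it across the barrel at the middle. 12 g.
- black_bottle: Black small reagent bottle, 36 mm in diameter, 66 mm tall, with a black screw cap; the body is 36 mm wide up to 48 mm above its foot, the cap 29 mm wide above that. It stands upright; its origin is the centre of its underside, z up. 55 g. It belongs to neither kit: leave it standing.
- red_marker: Red marker pen of the same size and axes as the blue-capped one. It belongs to neither kit: leave it lying.
There are look-alikes about, which are no part of the job. Leave any green look-alike of the white_bottle alone.

How it is judged:
By the outcome, as a careful person would: the job done as asked, in the order asked, and still so for the second after the job is handed in, with the robot touching nothing.
It also fails if it takes over 115 s, if anything falls off the work surface, if the arm or the gripper's body presses on something with over 40 N, if the wrist force passes 120 N, or if a joint passes its speed limit or range.

## Working session

There is one attempt and no reset: what is moved stays moved. The work goes in short steps, Python scripts to look and compute and a tool call to move; the robot and the scene stay as the last step left them, time stands still between calls to the robot, and variables do not carry over. Pictures are saved under pics/ and viewed, and the job is handed in when it is done.

Besides the shell and the picture viewer there is one more tool, called in YAML: its name, and indented under it one key for each argument. send_rows: Moves the arm, as the interface text tells. Its arguments: {"type":"object","properties":{"series":{"type":"array","items":{"type":"array"}},"newtons":{"type":"number"}},"required":["series"]}

```bash
ls; mkdir -p pics; python3 - <<'E'
from station import *
import cv2
print(sense())
for n in("scene","top","wrist"):
    s=snapshot(n); cv2.imwrite(f"pics/{n}0.png",s["color"][:,:,::-1])
    print(n,{k:v for k,v in s.items() if k!="color"})
    for l in ["blue_tray","yellow_tray","white_bottle","amber_bottle","agar_dish","bench_timer","blue_marker","black_bottle","red_marker"]:
        try: print(l,[( [round(float(v)) for v in d["point"]],round(d["score"],2)) for d in boxes_of(n,l)])
        except Exception as e: print(l,e)
E
```

```text
pics
{'time': 0.0, 'qpos': array([ 1.03440472e+00,  1.24496746e-01,  1.65168514e+00, -2.07937623e-05,
        1.36749720e+00, -8.25745616e-02]), 'dq': array([ 0.00039711,  0.00061367,  0.00089209,  0.00158134, -0.00046876,
       -0.00205039]), 'joint_efforts': array([-4.86122826e-04, -4.23605418e+01, -3.65460241e+01,  4.00181989e-05,
        6.87779946e-03, -2.81529390e-05]), 'eef_pos': array([284.68333102, 583.7079277 , 252.05179535]), 'ee_rot': array([-0.3750455 ,  0.60031773,  0.37435678,  0.59901294]), 'contact_force': array([-0.45603419,  0.11392964,  0.42424593]), 'wrist_torque': array([ 0.01579042,  0.00873933, -0.0010002 ]), 'width': 0.9974144951153743}
scene {'intrinsics': array([[367.40136267,   0.        , 321.16249038],
       [  0.        , 367.40136267, 203.14680552],
       [  0.        ,   0.        ,   1.        ]]), 'D': array([-0.05260546,  0.        ,  0.        ,  0.        ,  0.        ]), 'rvec': array([ 2.16843483, -0.52332377,  0.24797452]), 'tvec': array([-522.17986591,  204.37001281,  783.43235336])}
blue_tray [([498, 270, 17], 0.75), ([507, -9, 6], 0.25)]
[... 1148 characters left out ...]
, 315.12652584],
       [  0.        , 330.77291186, 194.39478547],
       [  0.        ,   0.        ,   1.        ]]), 'D': array([0.01663579, 0.        , 0.        , 0.        , 0.        ]), 'mount': array([[-9.27823046e-04, -2.81767942e-01,  9.59482134e-01,
        -1.20809863e+02],
       [ 8.21536840e-05, -9.59482565e-01, -2.81767990e-01,
         7.24941633e+01],
       [ 9.99999566e-01, -1.82605842e-04,  9.13378311e-04,
         6.55465090e-01],
       [ 0.00000000e+00,  0.00000000e+00,  0.00000000e+00,
         1.00000000e+00]])}
blue_tray [([449, 365, 14], 0.65)]
yellow_tray []
white_bottle []
amber_bottle []
agar_dish []
bench_timer []
blue_marker []
black_bottle []
red_marker []
```

View pics/scene0.png

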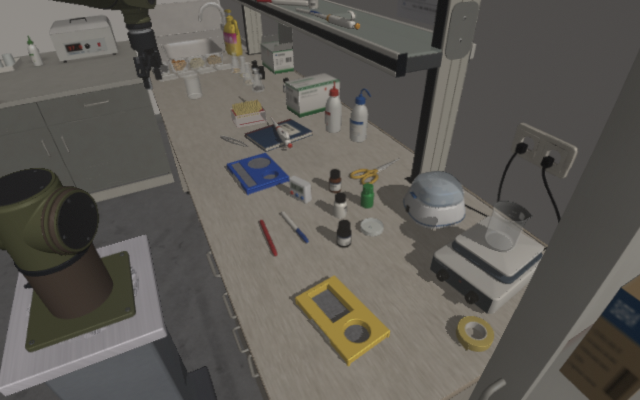

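View pics/top0.png

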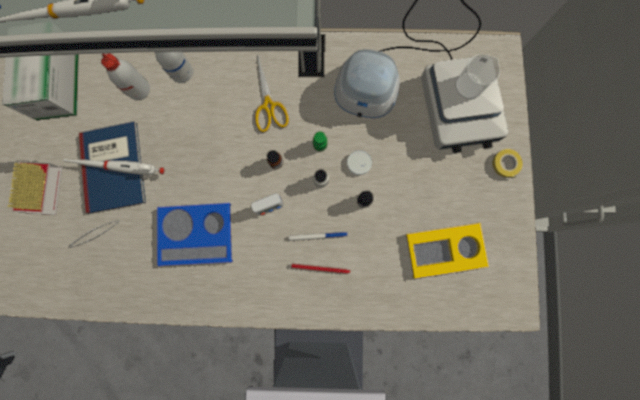

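View pics/wrist0.png

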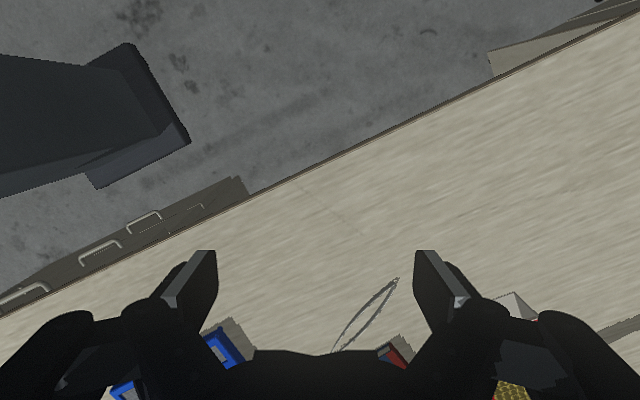

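```bash
python3 - <<'E'
import cv2
t=cv2.imread("pics/top0.png"); s=cv2.imread("pics/scene0.png")
cv2.imwrite("pics/t_a.png",cv2.resize(t[110:290,145:345],None,fx=4,fy=3.3,interpolation=2)[:600])
cv2.imwrite("pics/t_a.png",cv2.resize(t[120:290,150:376],None,fx=3.5,fy=3.5,interpolation=2))
cv2.imwrite("pics/t_b.png",cv2.resize(t[200:300,390:510],None,fx=5,fy=5,interpolation=2))
cv2.imwrite("pics/s_a.png",cv2.resize(s[145:365,220:400],None,fx=2.7,fy=2.7,interpolation=2))
E
```

```text
(no output)
```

View pics/t_a.png

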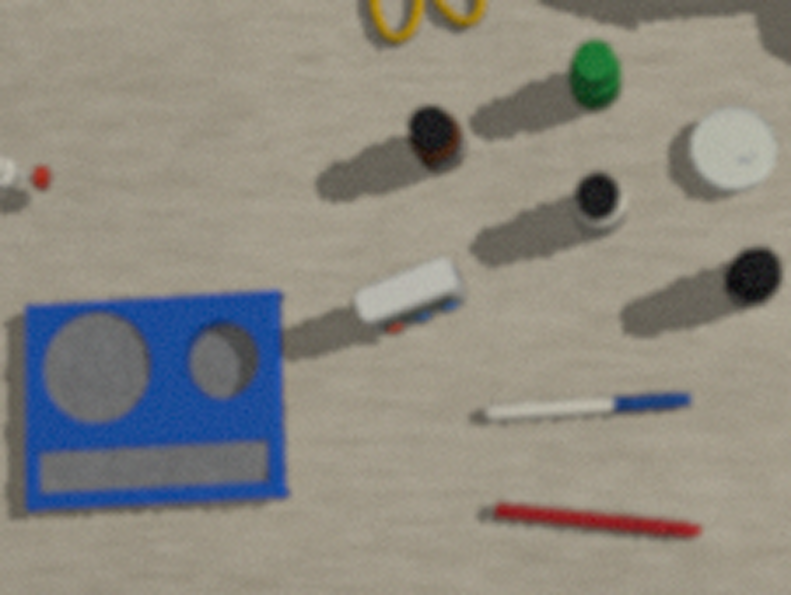

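View pics/t_b.png

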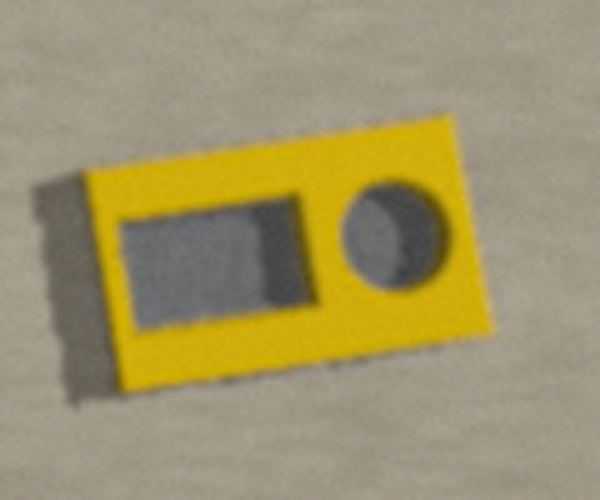

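View pics/s_a.png

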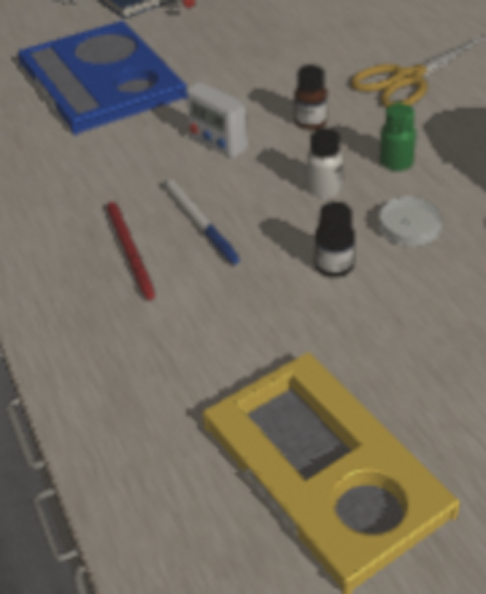

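```bash
cat > h.py <<'E'
import numpy as np, cv2
from scipy.spatial.transform import Rotation as R
from scipy.optimize import minimize
def cam(s,st=None):
    if "rvec" in s:
        return s["rvec"],s["tvec"]
    T=np.eye(4);T[:3,:3]=R.from_quat(st["ee_rot"]).as_matrix();T[:3,3]=st["eef_pos"]
    W=np.linalg.inv(T@s["mount"])
    return cv2.Rodrigues(W[:3,:3])[0].ravel(),W[:3,3]
def proj(P,s,rt): return cv2.projectPoints(np.float64(P).reshape(-1,3),rt[0],rt[1],s["intrinsics"],s["D"])[0].reshape(-1,2)
def pix2plane(uv,z,s,rt):
    n=cv2.undistortPoints(np.float64(uv).reshape(-1,1,2),s["intrinsics"],s["D"]).reshape(-1,2)
    Rm=cv2.Rodrigues(np.float64(rt[0]))[0];c=-Rm.T@rt[1]
    d=np.c_[n,np.ones(len(n))]@Rm
    return c+d*((z-c[2])/d[:,2])[:,None]
def box(x0,x1,y0,y1,z0,z1): return np.array([[x,y,z] for x in(x0,x1) for y in(y0,y1) for z in(z0,z1)],float)
def cyl(r,z0,z1):
    a=np.linspace(0,2*np.pi,48,endpoint=False);return np.r_[np.c_[r*np.cos(a),r*np.sin(a),a*0+z0],np.c_[r*np.cos(a),r*np.sin(a),a*0+z1]]
def pose(P,p):
    c,s_=np.cos(p[2]),np.sin(p[2]);return np.c_[c*P[:,0]-s_*P[:,1]+p[0],s_*P[:,0]+c*P[:,1]+p[1],P[:,2]]
def fit(P,mask,s,rt,p0,theta=True,sc=4):
    "IoU fit of projected convex hull to mask"
    ys,xs=np.nonzero(mask);x0,y0,x1,y1=max(xs.min()-15,0),max(ys.min()-15,0),xs.max()+15,ys.max()+15
    m=cv2.resize(mask[y0:y1,x0:x1].astype(np.float32),None,fx=sc,fy=sc,interpolation=1)
    def cost(p):
        q=list(p) if theta else [p[0],p[1],p0[2]]
        q=[q[0],q[1],q[2]/100 if theta else q[2]]
        uv=proj(pose(P,q),s,rt);h=cv2.convexHull((uv-[x0,y0]).astype(np.float32)*sc+sc/2-.5).reshape(-1,2)
        im=np.zeros(m.shape,np.uint8);cv2.fillConvexPoly(im,np.round(h*16).astype(np.int32),255,cv2.LINE_AA,4)
        im=im/255.
        return 1-np.minimum(im,m).sum()/np.maximum(im,m).sum()
    st=[p0[0],p0[1],p0[2]*100] if theta else p0[:2]
    best=None
    for k in range(2):
        n=len(st);sim=np.vstack([st]+[np.array(st)+np.eye(n)[i]*8 for i in range(n)])
        r=minimize(cost,st,method="Nelder-Mead",options=dict(initial_simplex=sim,xatol=.05,fatol=1e-5));st=r.x
    return np.r_[r.x[:2],r.x[2]/100 if theta else p0[2]],1-r.fun
def biggest(m,near=None):
    n,l,st,c=cv2.connectedComponentsWithStats(m.astype(np.uint8))
    if near is None: k=1+np.argmax(st[1:,4])
    else: k=1+np.argmin([np.hypot(*(c[i]-near))+(1e3 if st[i,4]<12 else 0) for i in range(1,n)])
    return l==k
def fillhull(m):
    c=np.argwhere(m)[:,::-1].astype(np.int32);o=np.zeros(m.shape,np.uint8);cv2.fillConvexPoly(o,cv2.convexHull(c),1);return o>0
def plan(pos,yaw,st):
    """deltas in tool axes to TCP pos with tool down; yaw= world angle of the jaw axis (tool z), mod pi"""
    R0=R.from_quat(st["ee_rot"]);z=np.array([np.cos(yaw),np.sin(yaw),0]);x=np.array([0,0,-1.])
    best=None
    for sg in(1,-1):
        M=np.c_[x,np.cross(sg*z,x),sg*z];rv=(R0.inv()*R.from_matrix(M)).as_rotvec()
        if best is None or np.linalg.norm(rv)<np.linalg.norm(best): best=rv
    sh=R0.inv().apply(np.array(pos)-st["eef_pos"])/1000
    print("turn",best.round(4).tolist(),"shift",sh.round(4).tolist(),"rows>=",int(max(np.ceil(np.linalg.norm(best)/.125),np.ceil(np.linalg.norm(sh)/.0417))))
E
cat > loc.py <<'E'
from station import *; from h import *
for n in("top","scene"):
    s=snapshot(n);rt=cam(s);h=cv2.cvtColor(s["color"],cv2.COLOR_RGB2HSV).astype(int);H,S,V=h[...,0],h[...,1],h[...,2]
    print(n)
    bt=box(-68,68,-86,86,0,20)
    yt=box(-50,50,-86,86,0,20)
    by=biggest((H>105)&(H<130)&(S>140)&(V>60),proj([[503,285,20]],s,rt)[0])
    print("blue tray",fit(bt,fillhull(by),s,rt,[503,285,0.02]))
    yy=biggest((H>15)&(H<35)&(S>120)&(V>60),proj([[475,-300,20]],s,rt)[0])
    print("yellow",fit(yt,fillhull(yy),s,rt,[475,-300,0.1]))
    if n=="top":
        def around(x,y,z,r):
            c=proj([[x,y,z]],s,rt)[0];yy,xx=np.mgrid[:400,:640];return np.hypot(xx-c[0],yy-c[1])<r
        for nm,(x,y) in dict(white=(628,-6),amber=(676,96),black=(586,-104)).items():
            m=biggest((V<45)&around(x,y,66,9));print(nm,m.sum(),fit(cyl(14.5,48,66) if nm!="black" else cyl(18,0,66),m,s,rt,[x,y,0],False))
        m=biggest((V>165)&around(680,-99,15,18));print("dish",m.sum(),fit(cyl(29.5,0,15),m,s,rt,[680,-99,0],False))
        m=biggest((((V>175))|((H>100)&(H<130)&(S>90)))&around(507,-4,6,36));print("marker",m.sum(),fit(box(-6,6,-68.5,68.5,0,12),m,s,rt,[507,-4,0]))
        m=biggest((V>175)&around(572,108,58,18));c=np.argwhere(m)[:,::-1];r=cv2.minAreaRect(c.astype(np.float32));b=pix2plane(cv2.boxPoints(r),56,s,rt);print("timer top",m.sum(),r,b.round(1),b.mean(0))
        m=biggest((H<10)&(S>120)&around(429,-9,6,36));print("red",m.sum(),fit(box(-6,6,-68.5,68.5,0,12),m,s,rt,[429,-9,0]))
E
python3 loc.py
```

```text
top
blue tray (array([5.01574190e+02, 2.89027194e+02, 7.94376175e-02]), np.float64(0.975232704546712))
yellow (array([ 4.74294506e+02, -3.04550888e+02,  1.66998383e-01]), np.float64(0.9469529164856116))
white 81 (array([634.86875325,  -8.97499928,   0.        ]), np.float64(0.5298892425553888))
amber 109 (array([678.24137833, 101.37504011,   0.        ]), np.float64(0.698757656249094))
black 153 (array([ 585.09684487, -106.47947099,    0.        ]), np.float64(0.5546853804046812))
dish 411 (array([ 680.57653218, -101.87491099,    0.        ]), np.float64(0.7961718146878666))
marker 69 (array([ 5.06372496e+02, -1.99456372e+00,  4.61583027e-02]), np.float64(0.33657790062387205))
timer top 215 ((265.4252624511719, 202.1056671142578), (8.112926483154297, 27.856775283813477), 68.96248626708984) [[572.  147.2  56. ]
 [595.6  89.   56. ]
 [578.4  81.9  56. ]
 [554.9 139.9  56. ]] [575.21018157 114.50168949  56.        ]
red 130 (array([ 4.28296621e+02, -1.15408759e+01, -7.95470671e-02]), np.float64(0.3788989532899828))
scene
blue tray (array([5.04615434e+02, 2.92132306e+02, 4.34142994e-02]), np.float64(0.9129416363525867))
yellow (array([ 4.74782575e+02, -3.02347085e+02,  1.64104412e-01]), np.float64(0.9781905802245805))
```

```bash
python3 - <<'E'
from station import *; from h import *
st=sense(); plan([480,289,280],np.pi/2+.05,st)
E
```

```text
turn [-0.5038, 0.0, -0.0] shift [-0.0267, -0.3047, -0.1798] rows>= 9
```

send_rows:
  series:
    - [[-0.504,0,0],[-0.0267,-0.3047,-0.1798],1]
    - [[-0.504,0,0],[-0.0267,-0.3047,-0.1798],1]
    - [[-0.504,0,0],[-0.0267,-0.3047,-0.1798],1]
    - [[-0.504,0,0],[-0.0267,-0.3047,-0.1798],1]
    - [[-0.504,0,0],[-0.0267,-0.3047,-0.1798],1]
    - [[-0.504,0,0],[-0.0267,-0.3047,-0.1798],1]
    - [[-0.504,0,0],[-0.0267,-0.3047,-0.1798],1]
    - [[-0.504,0,0],[-0.0267,-0.3047,-0.1798],1]
    - [[-0.504,0,0],[-0.0267,-0.3047,-0.1798],1]
    - [[-0.504,0,0],[-0.0267,-0.3047,-0.1798],1]
    - [[-0.504,0,0],[-0.0267,-0.3047,-0.1798],1]
    - [[-0.504,0,0],[-0.0267,-0.3047,-0.1798],1]
    - [[-0.504,0,0],[-0.0267,-0.3047,-0.1798],1]

```text
time: 2.68
eef_pos: [479.3, 289.9, 279.8]
ee_rot: [-0.513, 0.487, 0.513, 0.487]
contact_force: [1.7, 0.3, -0.7]
width: 1.0
```

```bash
cat > w.py <<'E'
from station import *; from h import *
import sys,pickle
st=sense(); s=snapshot("wrist"); pickle.dump((st,s),open(f"{sys.argv[1]}.pkl","wb"))
cv2.imwrite(f"pics/{sys.argv[1]}.png",s["color"][:,:,::-1])
print(round(st["time"],2),st["eef_pos"].round(1),R.from_quat(st["ee_rot"]).as_matrix().round(3).tolist(),st["contact_force"].round(1),st["qpos"].round(2),round(st["width"],3))
E
python3 w.py w1
```

```text
2.68 [479.3 289.9 279.8] [[-0.0, -0.999, -0.052], [0.0, -0.052, 0.999], [-1.0, 0.0, 0.0]] [ 1.7  0.3 -0.7] [ 0.45 -0.09  1.82  0.    1.41 -1.17] 1.0
```

View pics/w1.png

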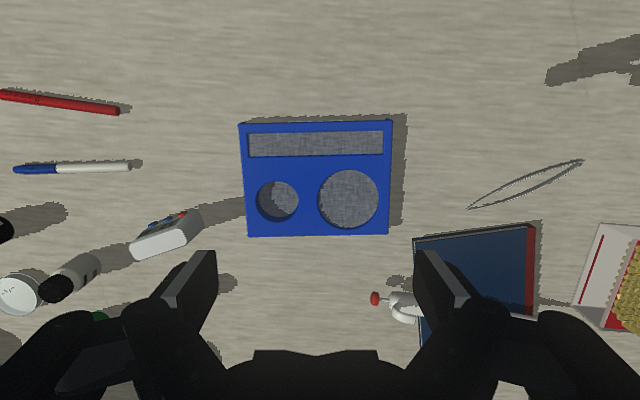

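```bash
python3 - <<'E'
from h import *; import pickle
st,s=pickle.load(open("w1.pkl","rb"));rt=cam(s,st)
h=cv2.cvtColor(s["color"],cv2.COLOR_RGB2HSV).astype(int);H,S,V=h[...,0],h[...,1],h[...,2]
m=biggest((H>105)&(H<130)&(S>140)&(V>60)); m[:, :230]=0;m[:,395:]=0;m=biggest(m)
print(m.sum());p,i=fit(box(-68,68,-86,86,0,20),fillhull(m),s,rt,[503,289,.06]);print("tray",p,i)
im=s["color"][:,:,::-1].copy()
def circ(x,y,r,z):
    for q in proj(pose(cyl(r,z,z)[:48]+[x,y,0],p),s,rt): cv2.circle(im,tuple(np.round(q).astype(int)),0,(0,255,255),-1)
circ(24,-48,26,20);circ(24,38,38,20)
for q in proj(pose(box(-59,-31,-78,78,20,20),p),s,rt):cv2.circle(im,tuple(np.round(q).astype(int)),1,(0,0,255),-1)
cv2.imwrite("pics/w1b.png",cv2.resize(im[100:260,220:420],None,fx=3.7,fy=3.7,interpolation=0))
# marker ends / timers
mk=((H>100)&(H<130)&(S>90)|(V>170));mk[:, 150:]=0;mk[:155]=0;mk[178:]=0;mk=biggest(mk)
print("marker",mk.sum(),fit(box(-6,6,-68.5,68.5,0,12),mk,s,rt,[507,-4,.03]))
E
```

```text
9708
tray [5.01928723e+02 2.93739026e+02 7.47770994e-02] 0.9673625316855735
marker 709 (array([ 5.04202011e+02, -1.92005472e+00,  1.19050323e-01]), np.float64(0.49335276532159456))
```

View pics/w1b.png

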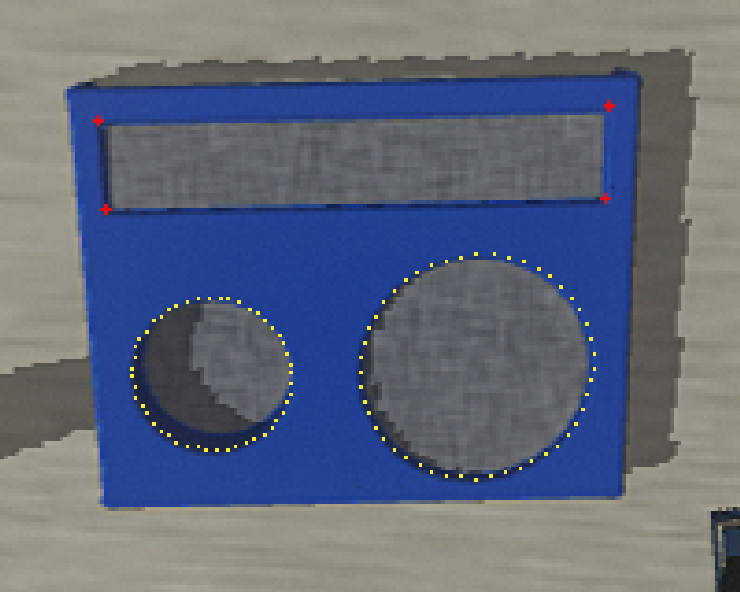

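```bash
python3 - <<'E'
from station import *; from h import *
st=sense(); plan([600,-6,230],np.pi/2,st)
E
```

```text
turn [0.052, 0.0, -0.0005] shift [0.0497, -0.1052, -0.3019] rows>= 8
```

send_rows:
  series:
    - [[0.052,0,0],[0.0497,-0.1052,-0.302],0.5]
    - [[0.052,0,0],[0.0497,-0.1052,-0.302],0.5]
    - [[0.052,0,0],[0.0497,-0.1052,-0.302],0.5]
    - [[0.052,0,0],[0.0497,-0.1052,-0.302],0.5]
    - [[0.052,0,0],[0.0497,-0.1052,-0.302],0.5]
    - [[0.052,0,0],[0.0497,-0.1052,-0.302],0.5]
    - [[0.052,0,0],[0.0497,-0.1052,-0.302],0.5]
    - [[0.052,0,0],[0.0497,-0.1052,-0.302],0.5]
    - [[0.052,0,0],[0.0497,-0.1052,-0.302],0.5]
    - [[0.052,0,0],[0.0497,-0.1052,-0.302],0.5]
    - [[0.052,0,0],[0.0497,-0.1052,-0.302],0.5]

```text
time: 3.65
eef_pos: [600.1, -6.1, 230.1]
ee_rot: [-0.5, 0.5, 0.5, 0.5]
contact_force: [0.3, 0.3, 0.0]
width: 0.751
```

```bash
python3 w.py w2
```

```text
3.65 [600.1  -6.1 230.1] [[-0.001, -1.0, 0.001], [0.001, 0.001, 1.0], [-1.0, 0.001, 0.001]] [0.3 0.3 0. ] [-0.1   0.03  1.79  0.    1.32 -1.67] 0.751
```

View pics/w2.png

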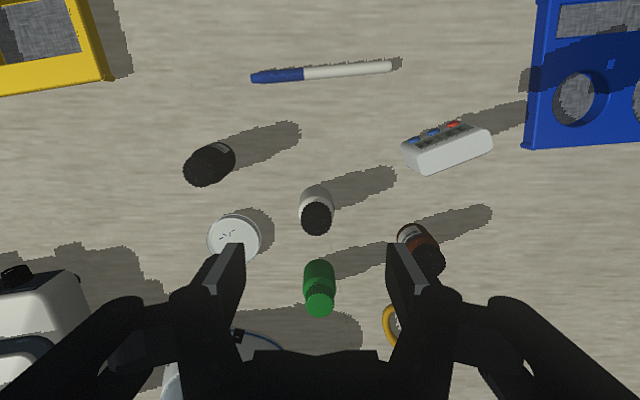

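```bash
python3 - <<'E'
from h import *; import pickle
st,s=pickle.load(open("w2.pkl","rb"));rt=cam(s,st);im=s["color"][:,:,::-1].copy()
def draw(x,y):
    for P,c in((cyl(14.5,66,66)[:48],(0,255,255)),(cyl(18,0,0)[:48],(0,0,255)),(cyl(18,48,48)[:48],(255,0,255))):
        for q in proj(P+[x,y,0],s,rt): cv2.circle(im,tuple(np.round(q).astype(int)),0,c,-1)
w=pix2plane([[317,217]],66,s,rt)[0];a=pix2plane([[432,262]],66,s,rt)[0];b=pix2plane([[203,169]],66,s,rt)[0];print(w,a,b)
draw(*w[:2]);draw(*a[:2]);draw(*b[:2])
h=cv2.cvtColor(s["color"],cv2.COLOR_RGB2HSV).astype(int);H,S,V=h[...,0],h[...,1],h[...,2]
d=pix2plane([[234,237]],15,s,rt)[0];print("dish",d)
for q in proj(cyl(29.5,0,15)+[d[0],d[1],0],s,rt): cv2.circle(im,tuple(np.round(q).astype(int)),0,(0,0,255),-1)
mk=((H>100)&(H<130)&(S>90)|(V>160));mk[:,:240]=0;mk[:, 410:]=0;mk[:50]=0;mk[90:]=0;mk=biggest(mk)
m=fit(box(-6,6,-68.5,68.5,0,12),mk,s,rt,[507,-4,.05]);print("marker",mk.sum(),m)
for q in proj(pose(box(-6,6,-68.5,68.5,0,12),m[0]),s,rt): cv2.circle(im,tuple(np.round(q).astype(int)),0,(0,0,255),-1)
cv2.imwrite("pics/w2b.png",cv2.resize(im[50:290,180:500],None,fx=2.5,fy=2.5,interpolation=0))
E
```

```text
[633.23373159  -3.07615666  66.        ] [678.90699897 106.56495563  66.        ] [ 588.36424591 -102.98331492   66.        ]
dish [675.29103856 -93.83420225  15.        ]
marker 698 (array([ 5.06966333e+02, -1.21921004e+00,  9.99239966e-02]), np.float64(0.47714146196819385))
```

View pics/w2b.png

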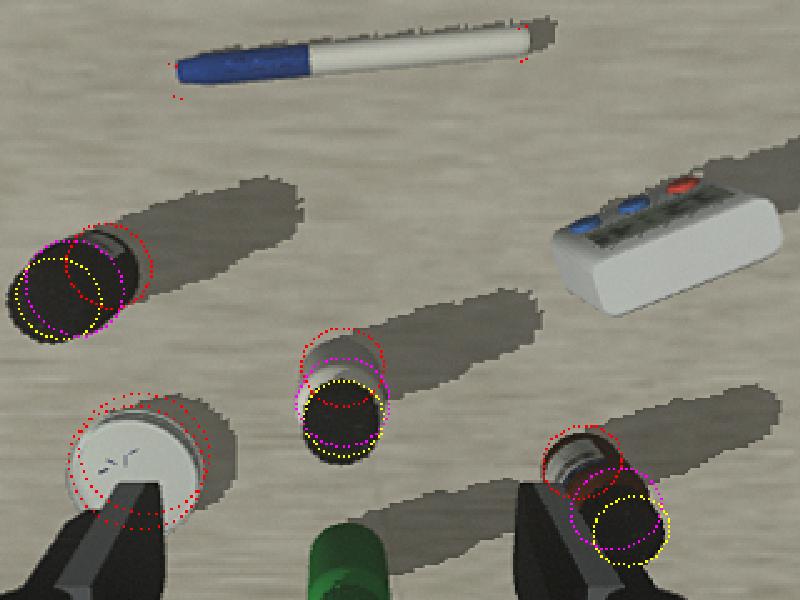

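```bash
python3 - <<'E'
from station import *; from h import *
st=sense(); plan([634,-4,125],np.pi/2,st)
E
```

```text
turn [0.0001, 0.0004, -0.0] shift [0.1054, -0.034, 0.0016] rows>= 3
```

send_rows:
  series:
    - [[0,0,0],[0.1054,-0.034,0.0016],0.5]
    - [[0,0,0],[0.1054,-0.034,0.0016],0.5]
    - [[0,0,0],[0.1054,-0.034,0.0016],0.5]
    - [[0,0,0],[0.1054,-0.034,0.0016],0.5]
    - [[0,0,0],[0.1054,-0.034,0.0016],0.5]
    - [[0,0,0],[0.1054,-0.034,0.0016],0.5]

```text
time: 4.2
eef_pos: [634.9, -4.7, 127.0]
ee_rot: [0.501, -0.499, -0.499, -0.501]
contact_force: [-0.2, -0.2, 1.2]
width: 0.754
```

```bash
python3 w.py w3; python3 - <<'E'
from h import *; import pickle
st,s=pickle.load(open("w3.pkl","rb"));rt=cam(s,st);im=s["color"][:,:,::-1].copy()
for x,y,o in((634,-4,0),(635.5,-3,1)):
    for P,c in((cyl(14.5,66,66)[:48],(0,255,255)),(cyl(18,0,0)[:48],(0,0,255)),(cyl(18,48,48)[:48],(255,0,255))):
        if o==1:
          for q in proj(P+[x,y,0],s,rt): cv2.circle(im,tuple(np.round(q).astype(int)),0,c,-1)
cv2.imwrite("pics/w3b.png",cv2.resize(im[130:400,120:520],None,fx=2,fy=2,interpolation=0))
E
```

```text
4.2 [634.9  -4.7 127. ] [[0.003, -1.0, 0.0], [-0.0, 0.0, 1.0], [-1.0, -0.003, -0.0]] [-0.2 -0.2  1.2] [-0.09  0.2   1.79  0.    1.15 -1.66] 0.754
```

View pics/w3b.png

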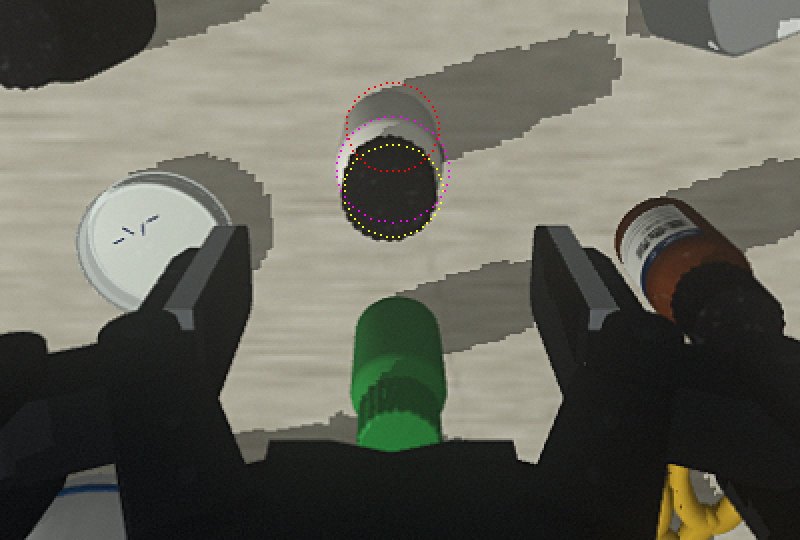

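send_rows:
  series:
    - [[0,0,0],[0.03,-0.002,0],0.5]
    - [[0,0,0],[0.06,-0.002,0],0.5]
    - [[0,0,0],[0.08,-0.002,0],0.5]
    - [[0,0,0],[0.08,-0.002,0],0.5]
    - [[0,0,0],[0.08,-0.002,0],0.5]
    - [[0,0,0],[0.08,-0.002,0],0.5]
    - [[0,0,0],[0.08,-0.002,0],-0.4]
    - [[0,0,0],[0.08,-0.002,0],-0.4]
    - [[0,0,0],[0.08,-0.002,0],-0.4]
    - [[0,0,0],[0.08,-0.002,0],-0.4]
    - [[0,0,0],[0.08,-0.002,0],-0.4]
    - [[0,0,0],[0.08,-0.002,0],-0.4]
    - [[0,0,0],[0.08,-0.002,0],-0.4]
    - [[0,0,0],[0.08,-0.002,0],-0.4]
  newtons: 25

```text
time: 5.42
eef_pos: [637.8, -5.8, 47.5]
ee_rot: [-0.5, 0.5, 0.499, 0.501]
contact_force: [-1.0, 0.1, 8.3]
width: 0.404
```

```bash
python3 w.py w4
```

```text
5.42 [637.8  -5.8  47.5] [[0.003, -1.0, 0.002], [-0.0, 0.002, 1.0], [-1.0, -0.003, -0.0]] [-1.   0.1  8.3] [-0.09  0.3   1.82  0.    1.02 -1.66] 0.404
```

send_rows:
  series:
    - [[0,0,0],[0,0,0],-1]
    - [[0,0,0],[0,0,0],-1]
    - [[0,0,0],[-0.01,0,0],-1]
    - [[0,0,0],[-0.03,0,0],-1]
    - [[0,0,0],[-0.06,0,0],-1]
    - [[0,0,0],[-0.09,0,0],-1]
    - [[0,0,0],[-0.12,0,0],-1]
    - [[0,0,0],[-0.12,0,0],-1]
    - [[0,0,0],[-0.12,0,0],-1]

```text
time: 6.22
eef_pos: [637.8, -6.0, 168.7]
ee_rot: [-0.501, 0.499, 0.498, 0.502]
contact_force: [-1.3, 0.7, -0.8]
width: 0.403
```

```bash
python3 w.py w5;python3 - <<'E'
from station import *; from h import *
st=sense(); plan([529.4,246.9,165],np.pi/2+.072,st)
E
```

```text
6.22 [637.8  -6.  168.7] [[0.006, -1.0, 0.002], [-0.001, 0.002, 1.0], [-1.0, -0.006, -0.001]] [-1.3  0.7 -0.8] [-0.09  0.16  1.76 -0.    1.22 -1.66] 0.403
turn [-0.0738, -0.0002, 0.0017] shift [0.0008, 0.1075, 0.2526] rows>= 7
```

View pics/w5.png

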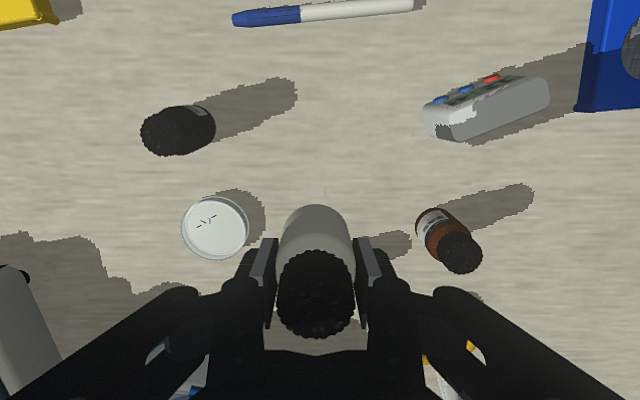

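send_rows:
  series:
    - [[-0.074,0,0],[0,0.1075,0.2526],-1]
    - [[-0.074,0,0],[0,0.1075,0.2526],-1]
    - [[-0.074,0,0],[0,0.1075,0.2526],-1]
    - [[-0.074,0,0],[0,0.1075,0.2526],-1]
    - [[-0.074,0,0],[0,0.1075,0.2526],-1]
    - [[-0.074,0,0],[0,0.1075,0.2526],-1]
    - [[-0.074,0,0],[0,0.1075,0.2526],-1]
    - [[-0.074,0,0],[0,0.1075,0.2526],-1]
    - [[-0.074,0,0],[0,0.1075,0.2526],-1]
    - [[-0.074,0,0],[0,0.1075,0.2526],-1]

```text
time: 7.1
eef_pos: [528.6, 246.4, 163.4]
ee_rot: [-0.517, 0.482, 0.518, 0.481]
contact_force: [0.7, -0.6, -0.3]
width: 0.403
```

```bash
python3 w.py w6; cat > tray.py <<'E'
from h import *; import pickle,sys
st,s=pickle.load(open(sys.argv[1]+".pkl","rb"));rt=cam(s,st);im=s["color"][:,:,::-1].copy()
p=[502,293,.072]
def circ(x,y,r,z,c):
    for q in proj(pose(cyl(r,z,z)[:48]+[x,y,0],p),s,rt): cv2.circle(im,tuple(np.round(q).astype(int)),0,c,-1)
circ(24,-48,26,20,(0,255,255));circ(24,38,38,20,(0,255,255));circ(24,-48,18,66+float(sys.argv[2]) ,(255,0,255));circ(24,-48,14.5,66+float(sys.argv[2]) ,(255,0,255));circ(24,-48,18,float(sys.argv[2]) ,(255,255,0))
for q in proj(pose(box(-59,-31,-78,78,20,20),p),s,rt):cv2.circle(im,tuple(np.round(q).astype(int)),1,(0,0,255),-1)
cv2.imwrite("pics/"+sys.argv[1]+"b.png",im)
E
python3 tray.py w6 119
```

```text
7.1 [528.6 246.4 163.4] [[-0.002, -0.997, -0.072], [-0.001, -0.072, 0.997], [-1.0, 0.002, -0.001]] [ 0.7 -0.6 -0.3] [ 0.34  0.05  1.88 -0.    1.21 -1.3 ] 0.403
```

View pics/w6b.png

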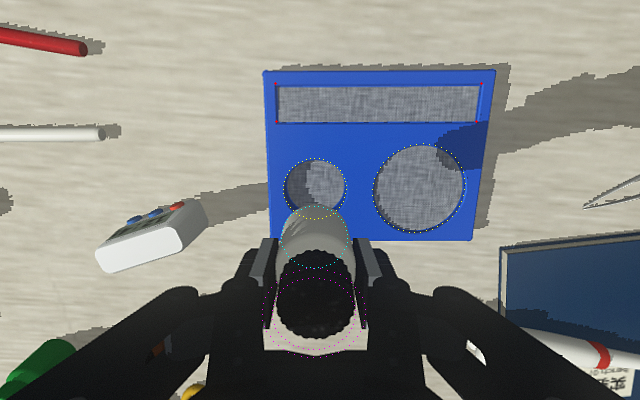

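send_rows:
  series:
    - [[0,0,0],[0.03,-0.003,0],-1]
    - [[0,0,0],[0.06,-0.003,0],-1]
    - [[0,0,0],[0.085,-0.003,0],-1]
    - [[0,0,0],[0.1,-0.003,0],-1]
    - [[0,0,0],[0.105,-0.003,0],-1]
    - [[0,0,0],[0.105,-0.003,0],-1]
    - [[0,0,0],[0.105,-0.003,0],-1]

```text
time: 7.73
eef_pos: [533.0, 246.6, 60.5]
ee_rot: [0.517, -0.482, -0.517, -0.482]
contact_force: [0.4, -0.2, -0.0]
width: 0.402
```

```bash
python3 w.py w7; python3 tray.py w7 10
```

```text
7.73 [533.  246.6  60.5] [[0.001, -0.997, -0.071], [0.0, -0.071, 0.997], [-1.0, -0.001, 0.0]] [ 0.4 -0.2 -0. ] [ 0.34  0.18  1.93 -0.    1.03 -1.3 ] 0.402
```

View pics/w7b.png

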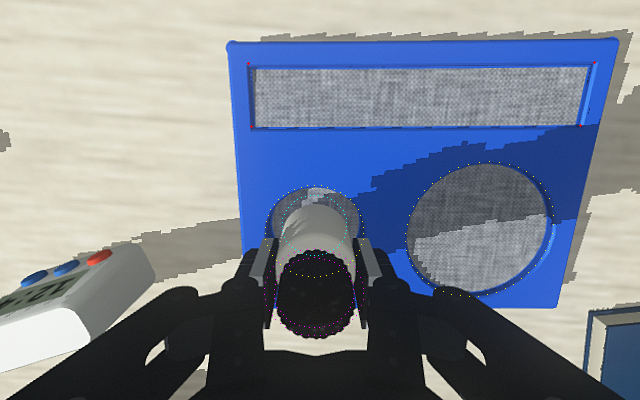

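send_rows:
  series:
    - [[0,0,0],[0.003,0.001,0],-1]
    - [[0,0,0],[0.006,0.001,0],-1]
    - [[0,0,0],[0.0085,0.001,0],-1]
    - [[0,0,0],[0.0085,0.001,0],-1]
    - [[0,0,0],[0.0085,0.001,0],-1]

```text
time: 8.2
eef_pos: [531.0, 247.2, 51.4]
ee_rot: [-0.518, 0.482, 0.518, 0.482]
contact_force: [0.0, 0.4, 0.8]
width: 0.401
```

send_rows:
  series:
    - [[0,0,0],[0.001,0,0],-1]
    - [[0,0,0],[0.001,0,0],-1]
    - [[0,0,0],[0.001,0,0],-1]

```text
time: 8.45
eef_pos: [531.3, 247.2, 50.6]
ee_rot: [0.518, -0.482, -0.518, -0.482]
contact_force: [0.7, -0.3, 0.0]
width: 0.4
```

send_rows:
  series:
    - [[0,0,0],[0.001,0,0],-1]
    - [[0,0,0],[0.001,0,0],-1]
    - [[0,0,0],[0.001,0,0],-1]

```text
time: 8.7
eef_pos: [531.5, 247.3, 50.5]
ee_rot: [0.518, -0.482, -0.518, -0.482]
contact_force: [-2.6, -1.0, 5.8]
width: 0.399
```

send_rows:
  series:
    - [[0,0,0],[0,0,0],0.1]
    - [[0,0,0],[0,0,0],0.2]
    - [[0,0,0],[0,0,0],0.3]
    - [[0,0,0],[0,0,0],0.4]
    - [[0,0,0],[0,0,0],0.4]
    - [[0,0,0],[0,0,0],0.4]
    - [[0,0,0],[-0.03,0,0],0.4]
    - [[0,0,0],[-0.06,0,0],0.4]
    - [[0,0,0],[-0.1,0,0],0.6]
    - [[0,0,0],[-0.14,0,0],0.6]
    - [[0,0,0],[-0.14,0,0],1]
    - [[0,0,0],[-0.14,0,0],1]

```text
time: 9.7
eef_pos: [533.2, 247.9, 193.6]
ee_rot: [0.519, -0.479, -0.516, -0.484]
contact_force: [-0.2, -0.5, -0.3]
width: 0.999
```

```bash
python3 w.py w8; python3 tray.py w8 3;python3 - <<'E'
from station import *; from h import *
st=sense(); plan([655,-96,200],np.pi/2-0.5,st)
E
```

```text
9.7 [533.2 247.9 193.6] [[0.007, -0.997, -0.072], [0.003, -0.072, 0.997], [-1.0, -0.007, 0.002]] [-0.2 -0.5 -0.3] [ 0.34  0.03  1.85 -0.    1.25 -1.3 ] 0.999
turn [0.5722, 0.0013, 0.0021] shift [-0.0094, -0.0982, -0.3513] rows>= 9
```

View pics/w8b.png

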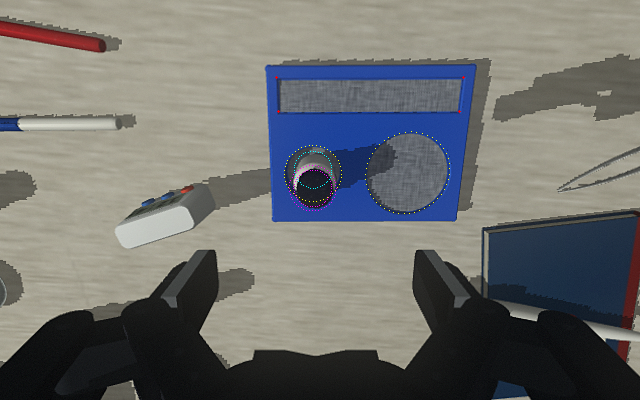

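send_rows:
  series:
    - [[0.072,0,0.002],[-0.0094,-0.0982,-0.3513],1]
    - [[0.072,0,0.002],[-0.0094,-0.0982,-0.3513],1]
    - [[0.072,0,0.002],[-0.0094,-0.0982,-0.3513],1]
    - [[0.072,0,0.002],[-0.0094,-0.0982,-0.3513],1]
    - [[0.072,0,0.002],[-0.0094,-0.0982,-0.3513],1]
    - [[0.072,0,0.002],[-0.0094,-0.0982,-0.3513],1]
    - [[0.072,0,0.002],[-0.0094,-0.0982,-0.3513],1]
    - [[0.072,0,0.002],[-0.0094,-0.0982,-0.3513],1]
    - [[0.072,0,0.002],[-0.0094,-0.0982,-0.3513],1]
    - [[0.072,0,0.002],[-0.0094,-0.0982,-0.3513],1]
    - [[0.072,0,0.002],[-0.0094,-0.0982,-0.3513],1]
    - [[0.072,0,0.002],[-0.0094,-0.0982,-0.3513],1]

```text
time: 10.75
eef_pos: [653.3, -95.6, 196.4]
ee_rot: [-0.498, 0.501, 0.502, 0.499]
contact_force: [0.6, -0.8, -0.2]
width: 0.999
```

```bash
python3 w.py w9; python3 - <<'E'
from h import *; import pickle
st,s=pickle.load(open("w9.pkl","rb"));rt=cam(s,st);im=s["color"][:,:,::-1].copy()
h=cv2.cvtColor(s["color"],cv2.COLOR_RGB2HSV).astype(int);V=h[...,2]
c=proj([[678,-97,15]],s,rt)[0];yy,xx=np.mgrid[:400,:640]
m=biggest((V>165)&(np.hypot(xx-c[0],yy-c[1])<70))
p,i=fit(cyl(29.5,0,15),fillhull(m),s,rt,[678,-97,0],False);print(m.sum(),p,i)
for q in proj(cyl(29.5,0,15)+[p[0],p[1],0],s,rt): cv2.circle(im,tuple(np.round(q).astype(int)),0,(0,0,255),-1)
cv2.imwrite("pics/w9b.png",im)
E
```

```text
10.75 [653.3 -95.6 196.4] [[-0.006, -1.0, 0.0], [0.001, 0.0, 1.0], [-1.0, 0.006, 0.001]] [ 0.6 -0.8 -0.2] [-0.23  0.19  1.68 -0.    1.28 -1.8 ] 0.999
2324 [682.46770988 -96.66107457   0.        ] 0.8212178243674183
```

View pics/w9b.png

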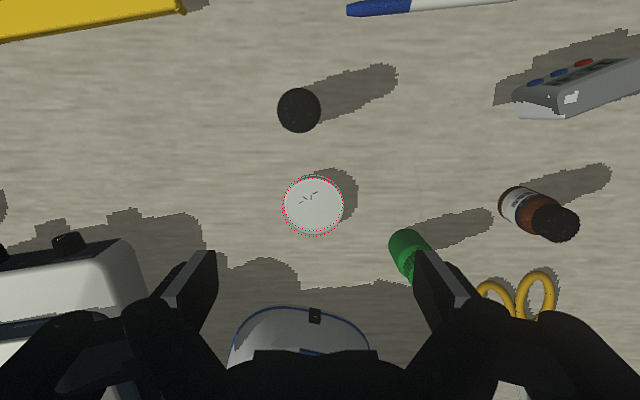

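```bash
python3 - <<'E'
from station import *; from h import *
st=sense(); plan([681,-96.5,60],np.pi/2,st)
E
```

```text
turn [0.001, 0.001, -0.0051] shift [0.1368, -0.0283, -0.0016] rows>= 4
```

send_rows:
  series:
    - [[0,0,-0.003],[0.04,-0.0283,-0.0015],0.97]
    - [[0,0,-0.003],[0.08,-0.0283,-0.0015],0.97]
    - [[0,0,-0.003],[0.11,-0.0283,-0.0015],0.97]
    - [[0,0,-0.003],[0.137,-0.0283,-0.0015],0.97]
    - [[0,0,-0.003],[0.137,-0.0283,-0.0015],0.97]
    - [[0,0,-0.003],[0.137,-0.0283,-0.0015],0.97]
    - [[0,0,-0.003],[0.137,-0.0283,-0.0015],0.97]

```text
time: 11.38
eef_pos: [683.5, -96.8, 63.7]
ee_rot: [0.501, -0.499, -0.499, -0.5]
contact_force: [0.2, 0.3, 1.2]
width: 0.987
```

```bash
python3 w.py w10; python3 - <<'E'
from h import *; import pickle
st,s=pickle.load(open("w10.pkl","rb"));rt=cam(s,st);im=s["color"][:,:,::-1].copy()
for q in proj(cyl(29.5,0,15)+[681,-96.5,0],s,rt): cv2.circle(im,tuple(np.round(q).astype(int)),0,(0,0,255),-1)
cv2.imwrite("pics/w10b.png",im)
E
```

```text
11.38 [683.5 -96.8  63.7] [[0.003, -1.0, -0.002], [-0.001, -0.002, 1.0], [-1.0, -0.003, -0.001]] [0.2 0.3 1.2] [-0.22  0.38  1.68  0.    1.08 -1.79] 0.987
```

View pics/w10b.png

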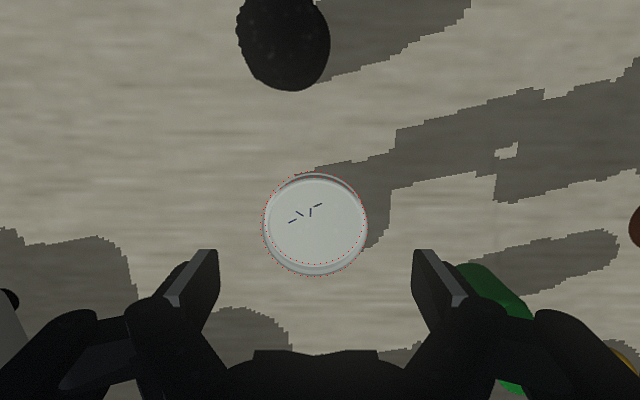

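send_rows:
  series:
    - [[0,0,0],[0.02,0.002,0],0.97]
    - [[0,0,0],[0.034,0.002,0],0.97]
    - [[0,0,0],[0.038,0.002,0],0.97]
    - [[0,0,0],[0.038,0.002,0],0.97]
    - [[0,0,0],[0.038,0.002,0],0.97]

```text
time: 11.85
eef_pos: [680.8, -97.7, 24.3]
ee_rot: [0.5, -0.5, -0.5, -0.5]
contact_force: [-0.1, -0.0, -0.2]
width: 0.989
```

send_rows:
  series:
    - [[0,0,0],[0,0,0.0005],0.5]
    - [[0,0,0],[0,0,0.0005],0.3]
    - [[0,0,0],[0,0,0.0005],0.2]
    - [[0,0,0],[0,0,0.0005],0.1]
    - [[0,0,0],[0,0,0.0005],0]
    - [[0,0,0],[0,0,0.0005],0]
    - [[0,0,0],[0,0,0.0005],0]
    - [[0,0,0],[0,0,0.0005],0]
    - [[0,0,0],[0,0,0.0005],0]
  newtons: 20

```text
time: 12.6
eef_pos: [681.3, -97.3, 25.2]
ee_rot: [0.501, -0.499, -0.499, -0.5]
contact_force: [-1.6, -0.6, 5.4]
width: 0.645
```

```bash
python3 w.py w11
```

```text
12.6 [681.3 -97.3  25.2] [[0.003, -1.0, -0.0], [-0.0, -0.0, 1.0], [-1.0, -0.003, -0.0]] [-1.6 -0.6  5.4] [-0.22  0.42  1.7   0.    1.02 -1.79] 0.645
```

View pics/w11.png

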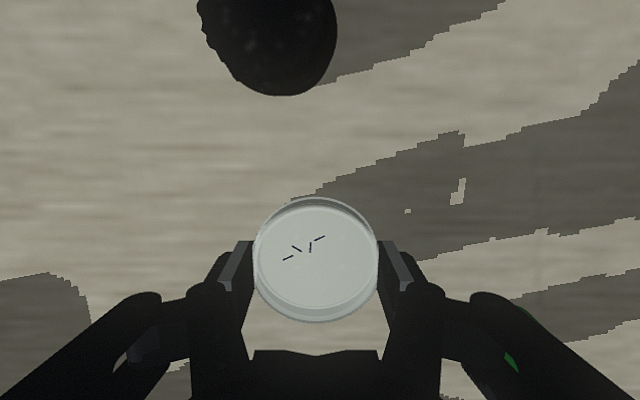

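send_rows:
  series:
    - [[0,0,0],[0,0,0],-0.5]
    - [[0,0,0],[0,0,0],-0.5]
    - [[0,0,0],[-0.005,0,0],-0.5]
    - [[0,0,0],[-0.02,0,0],-0.5]
    - [[0,0,0],[-0.04,0,0],-0.5]
    - [[0,0,0],[-0.07,0,0],-0.5]
    - [[0,0,0],[-0.1,0,0],-0.5]
    - [[0,0,0],[-0.14,0,0],-0.5]
    - [[0,0,0],[-0.14,0,0],-0.5]
    - [[0,0,0],[-0.14,0,0],-0.5]

```text
time: 13.48
eef_pos: [682.7, -97.7, 169.4]
ee_rot: [0.503, -0.498, -0.497, -0.502]
contact_force: [-0.1, 0.6, -0.5]
width: 0.642
```

```bash
python3 w.py w12;python3 - <<'E'
from station import *; from h import *
st=sense(); plan([527,332.6,165],np.pi/2+.072,st)
E
```

```text
13.48 [682.7 -97.7 169.4] [[0.01, -1.0, -0.0], [-0.002, -0.0, 1.0], [-1.0, -0.01, -0.002]] [-0.1  0.6 -0.5] [-0.22  0.26  1.63  0.    1.23 -1.79] 0.642
turn [-0.0718, -0.0009, 0.0044] shift [0.0002, 0.1541, 0.4299] rows>= 11
```

View pics/w12.png

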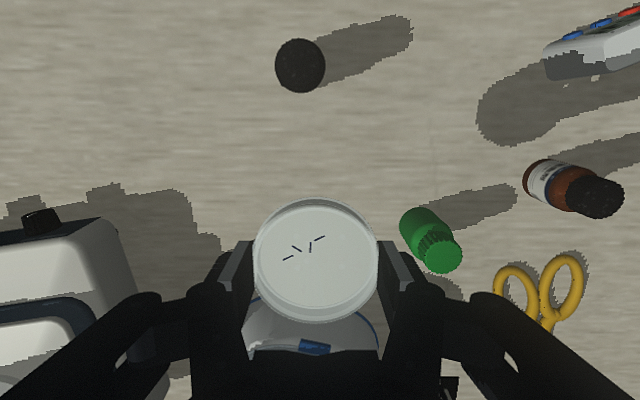

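send_rows:
  series:
    - [[-0.072,0,0.002],[0,0.154,0.43],-0.5]
    - [[-0.072,0,0.002],[0,0.154,0.43],-0.5]
    - [[-0.072,0,0.002],[0,0.154,0.43],-0.5]
    - [[-0.072,0,0.002],[0,0.154,0.43],-0.5]
    - [[-0.072,0,0.002],[0,0.154,0.43],-0.5]
    - [[-0.072,0,0.002],[0,0.154,0.43],-0.5]
    - [[-0.072,0,0.002],[0,0.154,0.43],-0.5]
    - [[-0.072,0,0.002],[0,0.154,0.43],-0.5]
    - [[-0.072,0,0.002],[0,0.154,0.43],-0.5]
    - [[-0.072,0,0.002],[0,0.154,0.43],-0.5]
    - [[-0.072,0,0.002],[0,0.154,0.43],-0.5]
    - [[-0.072,0,0.002],[0,0.154,0.43],-0.5]
    - [[-0.072,0,0.002],[0,0.154,0.43],-0.5]
    - [[-0.072,0,0.002],[0,0.154,0.43],-0.5]
    - [[-0.072,0,0.002],[0,0.154,0.43],-0.5]

```text
time: 14.78
eef_pos: [526.2, 331.5, 162.4]
ee_rot: [-0.517, 0.483, 0.518, 0.481]
contact_force: [-0.1, -0.7, -0.3]
width: 0.642
```

```bash
python3 w.py w13;python3 - <<'E'
from station import *; from h import *
st=sense(); plan([527,332.6,52],np.pi/2+.072,st)
E
```

```text
14.78 [526.2 331.5 162.4] [[-0.003, -0.997, -0.071], [-0.001, -0.071, 0.997], [-1.0, 0.003, -0.001]] [-0.1 -0.7 -0.3] [ 0.48  0.14  1.79  0.    1.21 -1.17] 0.642
turn [-0.0017, -0.0008, -0.0023] shift [0.1108, -0.0008, 0.0013] rows>= 3
```

send_rows:
  series:
    - [[0,0,-0.001],[0.03,-0.001,0.001],-0.5]
    - [[0,0,-0.001],[0.07,-0.001,0.001],-0.5]
    - [[0,0,-0.001],[0.1,-0.001,0.001],-0.5]
    - [[0,0,-0.001],[0.11,-0.001,0.001],-0.5]
    - [[0,0,-0.001],[0.11,-0.001,0.001],-0.5]
    - [[0,0,-0.001],[0.11,-0.001,0.001],-0.5]

```text
time: 15.33
eef_pos: [527.8, 333.2, 54.1]
ee_rot: [0.517, -0.482, -0.517, -0.482]
contact_force: [0.0, -0.8, 0.3]
width: 0.643
```

```bash
python3 w.py w14;python3 tray.py w14 3
```

```text
15.33 [527.8 333.2  54.1] [[0.0, -0.997, -0.071], [-0.0, -0.071, 0.997], [-1.0, -0.0, -0.0]] [ 0.  -0.8  0.3] [ 0.48  0.26  1.85 -0.    1.03 -1.16] 0.643
```

View pics/w14b.png

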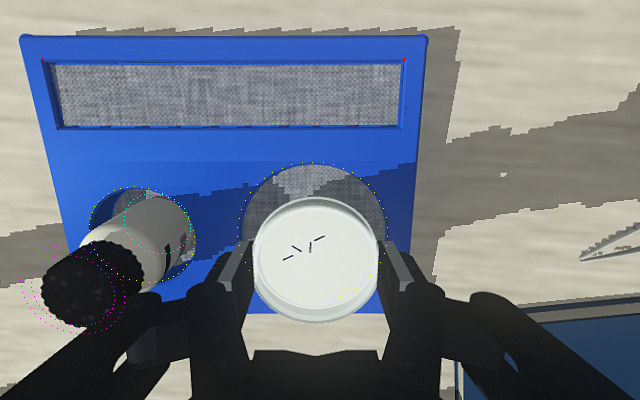

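```bash
python3 - <<'E'
from h import *; import pickle
st,s=pickle.load(open("w14.pkl","rb"));rt=cam(s,st)
print(pix2plane([[315.5,258]],43.5,s,rt),pix2plane([[243,230],[386,230],[313,163]],20,s,rt))
st,s=pickle.load(open("w11.pkl","rb"));rt=cam(s,st)
print(pix2plane([[315.5,258]],15,s,rt))
E
```

```text
[[523.41840445 334.1654789   43.5       ]] [[522.52703911 297.56139697  20.        ]
 [517.44791425 369.37964979  20.        ]
 [485.90192746 330.34296608  20.        ]]
[[676.75794225 -96.11302845  15.        ]]
```

send_rows:
  series:
    - [[0,0,0],[0.004,0,-0.001],-0.5]
    - [[0,0,0],[0.008,0,-0.001],-0.5]
    - [[0,0,0],[0.011,0,-0.001],-0.5]
    - [[0,0,0],[0.011,0,-0.001],-0.5]
    - [[0,0,0],[0.011,0,-0.001],-0.5]

```text
time: 15.8
eef_pos: [527.1, 332.9, 42.6]
ee_rot: [0.518, -0.482, -0.518, -0.482]
contact_force: [1.5, -0.2, -0.0]
width: 0.646
```

send_rows:
  series:
    - [[0,0,0],[0.001,0,0],-0.5]
    - [[0,0,0],[0.0015,0,0],-0.5]
    - [[0,0,0],[0.0015,0,0],-0.5]
    - [[0,0,0],[0.0015,0,0],-0.5]

```text
time: 16.13
eef_pos: [527.2, 332.9, 41.0]
ee_rot: [0.518, -0.482, -0.518, -0.482]
contact_force: [0.1, -0.2, -1.0]
width: 0.64
```

send_rows:
  series:
    - [[0,0,0],[0.001,0,0],-0.5]
    - [[0,0,0],[0.001,0,0],-0.5]
    - [[0,0,0],[0.001,0,0],-0.5]

```text
time: 16.38
eef_pos: [527.4, 333.0, 40.3]
ee_rot: [0.518, -0.482, -0.518, -0.482]
contact_force: [0.4, 0.1, 1.2]
width: 0.643
```

send_rows:
  series:
    - [[0,0,0],[0.001,0,0],-0.5]
    - [[0,0,0],[0.001,0,0],-0.5]
    - [[0,0,0],[0.001,0,0],-0.5]

```text
time: 16.63
eef_pos: [527.4, 333.0, 40.2]
ee_rot: [0.518, -0.482, -0.518, -0.482]
contact_force: [-3.2, -0.2, 6.6]
width: 0.642
```

send_rows:
  series:
    - [[0,0,0],[0,0,0],0.35]
    - [[0,0,0],[0,0,0],0.45]
    - [[0,0,0],[0,0,0],0.55]
    - [[0,0,0],[0,0,0],0.6]
    - [[0,0,0],[0,0,0],0.6]
    - [[0,0,0],[-0.02,0,0],0.6]
    - [[0,0,0],[-0.05,0,0],0.6]
    - [[0,0,0],[-0.09,0,0],0.6]
    - [[0,0,0],[-0.13,0,0],0.6]
    - [[0,0,0],[-0.16,0,0],0.6]
    - [[0,0,0],[-0.16,0,0],0.6]
    - [[0,0,0],[-0.16,0,0],0.6]

```text
time: 17.63
eef_pos: [528.6, 333.6, 202.4]
ee_rot: [0.518, -0.48, -0.517, -0.484]
contact_force: [-0.5, 0.4, -0.3]
width: 0.8
```

```bash
python3 w.py w15;python3 tray.py w15 3;python3 - <<'E'
from station import *; from h import *
st=sense(); plan([485,-2,190],np.pi/2,st);plan([485,-2,190],0.03,st)
E
```

```text
17.63 [528.6 333.6 202.4] [[0.005, -0.997, -0.072], [0.003, -0.072, 0.997], [-1.0, -0.006, 0.002]] [-0.5  0.4 -0.3] [ 0.48  0.1   1.76 -0.    1.27 -1.17] 0.8
turn [0.0722, 0.0005, 0.0012] shift [0.0094, 0.0664, -0.331] rows>= 9
turn [-1.5286, -0.0005, 0.0013] shift [0.0094, 0.0664, -0.331] rows>= 13
```

View pics/w15b.png

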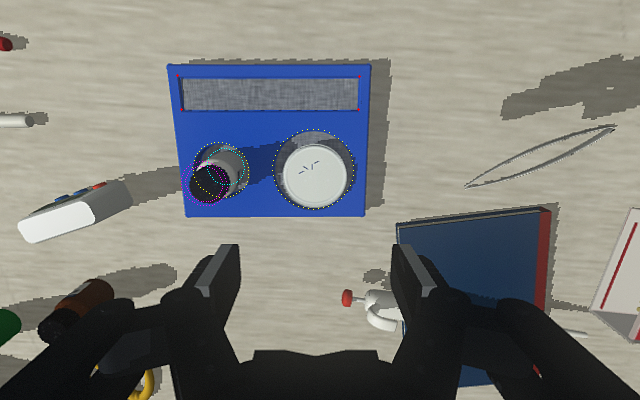

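```bash
python3 - <<'E'
from h import *; import pickle
st,s=pickle.load(open("w2.pkl","rb"));rt=cam(s,st)
a,b=pix2plane([[251.2,78.8],[391.2,66.8]],6,s,rt);print(a,b,(a+b)/2,np.linalg.norm(a-b),np.arctan2(a[0]-b[0],b[1]-a[1]))
from station import sense
plan([(a+b)[0]/2,-2,190],.07,sense())
E
```

```text
[510.74572434 -67.48242646   6.        ] [499.83522277  69.45929863   6.        ] [505.29047355   0.98843608   6.        ] 137.3756714784969 0.07950464680968546
turn [-1.5686, -0.0006, 0.0013] shift [0.0095, 0.0462, -0.3325] rows>= 13
```

send_rows:
  series:
    - [[-1.56,0,0],[0.01,0.046,-0.33],0]
    - [[-1.56,0,0],[0.01,0.046,-0.33],0]
    - [[-1.56,0,0],[0.01,0.046,-0.33],0]
    - [[-1.56,0,0],[0.01,0.046,-0.33],0]
    - [[-1.56,0,0],[0.01,0.046,-0.33],0]
    - [[-1.56,0,0],[0.01,0.046,-0.33],0]
    - [[-1.56,0,0],[0.01,0.046,-0.33],0]
    - [[-1.56,0,0],[0.01,0.046,-0.33],0]
    - [[-1.56,0,0],[0.01,0.046,-0.33],0]
    - [[-1.56,0,0],[0.01,0.046,-0.33],0]
    - [[-1.56,0,0],[0.01,0.046,-0.33],0]
    - [[-1.56,0,0],[0.01,0.046,-0.33],0]
    - [[-1.56,0,0],[0.01,0.046,-0.33],0]
    - [[-1.56,0,0],[0.01,0.046,-0.33],0]
    - [[-1.56,0,0],[0.01,0.046,-0.33],0]
    - [[-1.56,0,0],[0.01,0.046,-0.33],0]
    - [[-1.56,0,0],[0.01,0.046,-0.33],0]

```text
time: 19.1
eef_pos: [488.8, 114.3, 175.4]
ee_rot: [0.712, -0.043, -0.701, 0.016]
contact_force: [-0.5, -0.4, 0.5]
width: 0.503
```

```bash
python3 w.py w16
```

```text
19.1 [488.8 114.3 175.4] [[0.015, -0.039, -0.999], [-0.084, -0.996, 0.037], [-0.996, 0.083, -0.018]] [-0.5 -0.4  0.5] [ 0.17 -0.14  2.05 -0.09  1.23 -2.91] 0.503
```

View pics/w16.png

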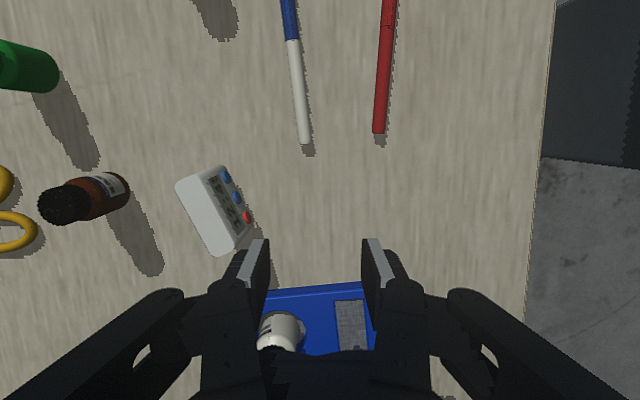

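```bash
python3 - <<'E'
from station import *; from h import *
st=sense(); print(st["qpos"]);
R0=R.from_quat(st["ee_rot"])
x=np.array([0,0,-1.]);z=np.array([np.cos(.08),np.sin(.08),0])
for sg in(1,-1):
    M=np.c_[x,np.cross(sg*z,x),sg*z];print(sg,(R0.inv()*R.from_matrix(M)).as_rotvec())
print(R0.inv().apply(np.array([505.3,1,190])-st["eef_pos"]))
E
```

```text
[ 0.16804895 -0.1415724   2.04931394 -0.08811894  1.23410227 -2.90786697]
1 [ 3.02253183 -0.12440423  0.01980443]
-1 [-0.11647056 -0.01308214 -0.08217729]
[ -4.57185406 114.9600345  -21.13781086]
```

send_rows:
  series:
    - [[2.0,-0.083,0.013],[-0.005,0.08,-0.015],0]
    - [[2.0,-0.083,0.013],[-0.005,0.08,-0.015],0]
    - [[2.0,-0.083,0.013],[-0.005,0.08,-0.015],0]
    - [[2.0,-0.083,0.013],[-0.005,0.08,-0.015],0]
    - [[2.0,-0.083,0.013],[-0.005,0.08,-0.015],0]
    - [[2.0,-0.083,0.013],[-0.005,0.08,-0.015],0]
    - [[2.0,-0.083,0.013],[-0.005,0.08,-0.015],0]
    - [[2.0,-0.083,0.013],[-0.005,0.08,-0.015],0]
    - [[2.0,-0.083,0.013],[-0.005,0.08,-0.015],0]
    - [[2.0,-0.083,0.013],[-0.005,0.08,-0.015],0]
    - [[2.0,-0.083,0.013],[-0.005,0.08,-0.015],0]
    - [[2.0,-0.083,0.013],[-0.005,0.08,-0.015],0]
    - [[2.0,-0.083,0.013],[-0.005,0.08,-0.015],0]
    - [[2.0,-0.083,0.013],[-0.005,0.08,-0.015],0]
    - [[2.0,-0.083,0.013],[-0.005,0.08,-0.015],0]
    - [[2.0,-0.083,0.013],[-0.005,0.08,-0.015],0]
    - [[2.0,-0.083,0.013],[-0.005,0.08,-0.015],0]
    - [[2.0,-0.083,0.013],[-0.005,0.08,-0.015],0]

```text
time: 20.65
eef_pos: [501.7, 33.4, 189.2]
ee_rot: [-0.374, 0.616, 0.366, 0.589]
contact_force: [0.1, -0.7, -0.9]
width: 0.503
```

```bash
python3 - <<'E'
from station import *; from h import *
st=sense(); print(st["qpos"]);
plan([505.3,1,190],.08,st)
E
```

```text
[-0.02487251 -0.1397285   2.02278786 -0.03164814  1.28496639 -1.11798507]
turn [1.0223, -0.0408, 0.01] shift [0.0001, -0.0178, -0.0274] rows>= 9
```

send_rows:
  series:
    - [[1.022,-0.041,0.01],[0,-0.018,-0.0274],0]
    - [[1.022,-0.041,0.01],[0,-0.018,-0.0274],0]
    - [[1.022,-0.041,0.01],[0,-0.018,-0.0274],0]
    - [[1.022,-0.041,0.01],[0,-0.018,-0.0274],0]
    - [[1.022,-0.041,0.01],[0,-0.018,-0.0274],0]
    - [[1.022,-0.041,0.01],[0,-0.018,-0.0274],0]
    - [[1.022,-0.041,0.01],[0,-0.018,-0.0274],0]
    - [[1.022,-0.041,0.01],[0,-0.018,-0.0274],0]
    - [[1.022,-0.041,0.01],[0,-0.018,-0.0274],0]
    - [[1.022,-0.041,0.01],[0,-0.018,-0.0274],0]
    - [[1.022,-0.041,0.01],[0,-0.018,-0.0274],0]

```text
time: 21.57
eef_pos: [505.5, 1.0, 190.4]
ee_rot: [-0.029, 0.706, 0.029, 0.707]
contact_force: [0.9, -0.9, 0.1]
width: 0.499
```

```bash
python3 w.py w17
```

```text
21.57 [505.5   1.  190.4] [[0.001, -0.081, 0.997], [0.0, 0.997, 0.081], [-1.0, -0.0, 0.001]] [ 0.9 -0.9  0.1] [-0.1  -0.15  2.03  0.    1.26 -0.19] 0.499
```

View pics/w17.png

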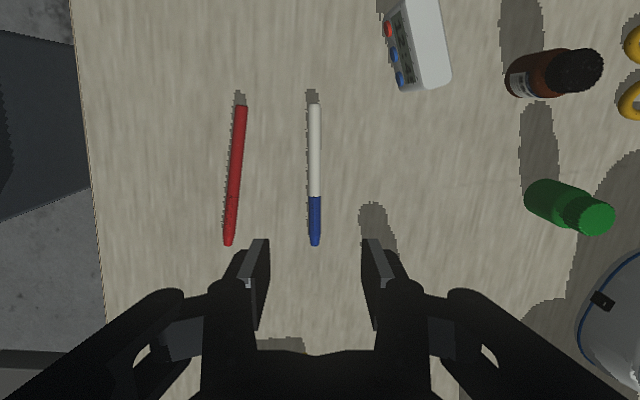

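```bash
python3 - <<'E'
from h import *; import pickle
st,s=pickle.load(open("w17.pkl","rb"));rt=cam(s,st)
a,b=pix2plane([[314.5,246],[315,104]],6,s,rt);print(a,b,(a+b)/2,np.linalg.norm(a-b),np.arctan2(a[0]-b[0],b[1]-a[1]))
plan([(a+b)[0]/2,(a+b)[1]/2,60],.08,st)
E
```

```text
[510.5221712  -69.69095796   6.        ] [499.82802285  67.81235149   6.        ] [505.17509703  -0.93930324   6.        ] 137.9185445095107 0.07761750760350897
turn [0.0013, 0.0008, 0.0] shift [0.1304, -0.0019, -0.0006] rows>= 4
```

send_rows:
  series:
    - [[0,0,0],[0.04,-0.002,0],-0.2]
    - [[0,0,0],[0.08,-0.002,0],-0.3]
    - [[0,0,0],[0.115,-0.002,0],-0.3]
    - [[0,0,0],[0.14,-0.002,0],-0.3]
    - [[0,0,0],[0.15,-0.002,0],-0.3]
    - [[0,0,0],[0.158,-0.002,0],-0.3]
    - [[0,0,0],[0.163,-0.002,0],-0.3]
    - [[0,0,0],[0.163,-0.002,0],-0.3]
    - [[0,0,0],[0.163,-0.002,0],-0.3]
    - [[0,0,0],[0.163,-0.002,0],-0.3]

```text
time: 22.45
eef_pos: [507.4, -1.1, 29.3]
ee_rot: [-0.028, 0.705, 0.027, 0.708]
contact_force: [0.8, -0.1, -0.3]
width: 0.351
```

```bash
python3 w.py w18
```

```text
22.45 [507.4  -1.1  29.3] [[0.004, -0.078, 0.997], [-0.0, 0.997, 0.078], [-1.0, -0.001, 0.004]] [ 0.8 -0.1 -0.3] [-0.11  0.07  2.13  0.    0.94 -0.19] 0.351
```

View pics/w18.png

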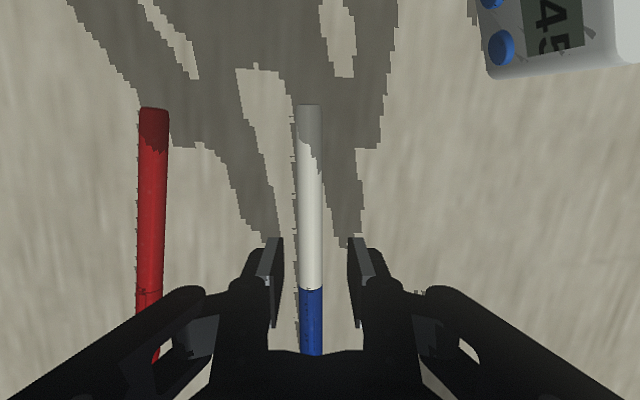

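send_rows:
  series:
    - [[0,0,0],[0.0025,0,-0.002],-0.3]
    - [[0,0,0],[0.0025,0,-0.002],-0.3]
    - [[0,0,0],[0.0025,0,-0.002],-0.4]
    - [[0,0,0],[0.0025,0,-0.002],-0.5]
    - [[0,0,0],[0.0025,0,-0.002],-0.6]
    - [[0,0,0],[0.0025,0,-0.002],-0.8]
    - [[0,0,0],[0.0025,0,-0.002],-1]
    - [[0,0,0],[0.0025,0,-0.002],-1]
    - [[0,0,0],[0.0025,0,-0.002],-1]
    - [[0,0,0],[0.0025,0,-0.002],-1]

```text
time: 23.33
eef_pos: [504.1, -1.1, 25.1]
ee_rot: [-0.027, 0.706, 0.027, 0.707]
contact_force: [0.9, 0.3, 0.9]
width: 0.133
```

```bash
python3 w.py w19
```

```text
23.33 [504.1  -1.1  25.1] [[0.001, -0.078, 0.997], [0.0, 0.997, 0.078], [-1.0, -0.0, 0.001]] [0.9 0.3 0.9] [-0.11  0.07  2.13  0.    0.94 -0.19] 0.133
```

View pics/w19.png

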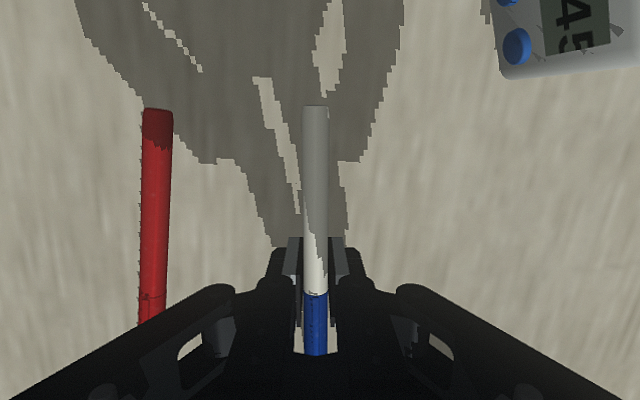

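send_rows:
  series:
    - [[0,0,0],[0,0,0],-0.6]
    - [[0,0,0],[-0.001,0,0],-0.6]
    - [[0,0,0],[-0.001,0,0],-0.6]
    - [[0,0,0],[-0.001,0,0],-0.6]
    - [[0,0,0],[-0.001,0,0],-1]
    - [[0,0,0],[-0.001,0,0],-1]
    - [[0,0,0],[-0.001,0,0],-1]
    - [[0,0,0],[-0.001,0,0],-1]
    - [[0,0,0],[-0.001,0,0],-1]
    - [[0,0,0],[-0.001,0,0],-1]
  newtons: 25

```text
time: 24.22
eef_pos: [503.9, -1.1, 26.0]
ee_rot: [-0.027, 0.706, 0.027, 0.707]
contact_force: [-0.5, -1.1, 1.6]
width: 0.127
```

send_rows:
  series:
    - [[0,0,0],[-0.01,0,0],-1]
    - [[0,0,0],[-0.03,0,0],-1]
    - [[0,0,0],[-0.06,0,0],-1]
    - [[0,0,0],[-0.1,0,0],-1]
    - [[0,0,0],[-0.14,0,0],-1]
    - [[0,0,0],[-0.14,0,0],-1]
    - [[0,0,0],[-0.14,0,0],-1]

```text
time: 24.8
eef_pos: [505.9, -1.3, 170.4]
ee_rot: [-0.028, 0.703, 0.027, 0.71]
contact_force: [-0.6, -0.3, -0.0]
width: 0.13
```

```bash
python3 w.py w20;python3 - <<'E'
from station import *; from h import *
st=sense(); plan([457.1,289.8+0.5,160],.072,st)
E
```

```text
24.8 [505.9  -1.3 170.4] [[0.009, -0.078, 0.997], [-0.001, 0.997, 0.078], [-1.0, -0.001, 0.009]] [-0.6 -0.3 -0. ] [-0.11 -0.14  2.05  0.    1.22 -0.19] 0.13
turn [0.0058, 0.004, 0.0005] shift [0.0074, 0.2943, -0.0245] rows>= 8
```

View pics/w20.png

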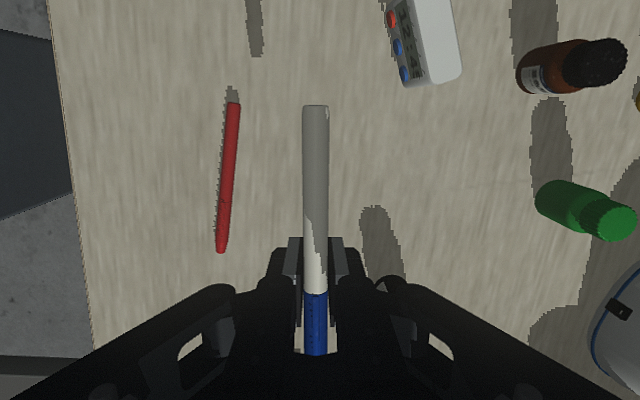

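```bash
python3 - <<'E'
from h import *; import pickle
st,s=pickle.load(open("w19.pkl","rb"));rt=cam(s,st)
print(pix2plane([[315.5,106]],7,s,rt)[0]-st["eef_pos"])
E
```

```text
[ -5.50939401  69.10164518 -18.1439813 ]
```

send_rows:
  series:
    - [[0.0,0.002,0],[0.006,0.294,-0.0245],-1]
    - [[0.0,0.002,0],[0.006,0.294,-0.0245],-1]
    - [[0.0,0.002,0],[0.006,0.294,-0.0245],-1]
    - [[0.0,0.002,0],[0.006,0.294,-0.0245],-1]
    - [[0.0,0.002,0],[0.006,0.294,-0.0245],-1]
    - [[0.0,0.002,0],[0.006,0.294,-0.0245],-1]
    - [[0.0,0.002,0],[0.006,0.294,-0.0245],-1]
    - [[0.0,0.002,0],[0.006,0.294,-0.0245],-1]
    - [[0.0,0.002,0],[0.006,0.294,-0.0245],-1]
    - [[0.0,0.002,0],[0.006,0.294,-0.0245],-1]
    - [[0.0,0.002,0],[0.006,0.294,-0.0245],-1]

```text
time: 25.77
eef_pos: [456.1, 288.8, 158.7]
ee_rot: [-0.028, 0.708, 0.027, 0.706]
contact_force: [-0.4, -0.8, 0.6]
width: 0.13
```

```bash
python3 w.py w21;python3 - <<'E'
from station import *; from h import *
st=sense(); plan([457.1,289.8+0.5,60],.072,st)
E
```

```text
25.77 [456.1 288.8 158.7] [[-0.003, -0.077, 0.997], [-0.001, 0.997, 0.077], [-1.0, -0.001, -0.003]] [-0.4 -0.8  0.6] [ 0.47 -0.04  1.98 -0.    1.2   0.39] 0.13
turn [0.004, -0.0024, 0.0009] shift [0.0991, 0.0016, 0.001] rows>= 3
```

View pics/w21.png

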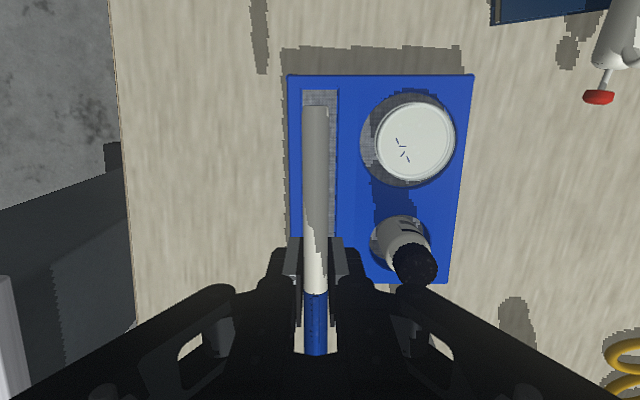

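send_rows:
  series:
    - [[0.003,-0.002,0],[0.03,0.0015,0.001],-1]
    - [[0.003,-0.002,0],[0.065,0.0015,0.001],-1]
    - [[0.003,-0.002,0],[0.09,0.0015,0.001],-1]
    - [[0.003,-0.002,0],[0.1,0.0015,0.001],-1]
    - [[0.003,-0.002,0],[0.1,0.0015,0.001],-1]
    - [[0.003,-0.002,0],[0.1,0.0015,0.001],-1]

```text
time: 26.32
eef_pos: [457.8, 291.0, 60.3]
ee_rot: [-0.026, 0.706, 0.026, 0.707]
contact_force: [0.6, -0.6, 0.2]
width: 0.128
```

```bash
python3 w.py w22; python3 tray.py w22 3
```

```text
26.32 [457.8 291.   60.3] [[0.001, -0.073, 0.997], [0.0, 0.997, 0.073], [-1.0, -0.0, 0.001]] [ 0.6 -0.6  0.2] [ 0.47  0.09  2.04 -0.    1.01  0.39] 0.128
```

View pics/w22b.png

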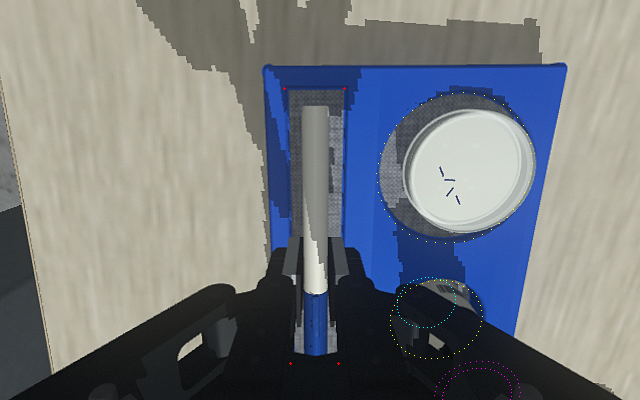

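send_rows:
  series:
    - [[0,0,0],[0.005,0,0],-1]
    - [[0,0,0],[0.01,0,0],-1]
    - [[0,0,0],[0.0145,0,0],-1]
    - [[0,0,0],[0.0145,0,0],-1]
    - [[0,0,0],[0.0145,0,0],-1]
    - [[0,0,0],[0.0145,0,0],-1]

```text
time: 26.87
eef_pos: [457.4, 291.8, 45.5]
ee_rot: [-0.026, 0.706, 0.026, 0.707]
contact_force: [0.5, 0.6, -0.3]
width: 0.129
```

send_rows:
  series:
    - [[0,0,0],[0.001,0,0],-1]
    - [[0,0,0],[0.001,0,0],-1]
    - [[0,0,0],[0.001,0,0],-1]

```text
time: 27.12
eef_pos: [457.4, 291.7, 44.5]
ee_rot: [-0.026, 0.706, 0.026, 0.707]
contact_force: [0.2, -0.2, 0.3]
width: 0.13
```

send_rows:
  series:
    - [[0,0,0],[0.001,0,0],-1]
    - [[0,0,0],[0.001,0,0],-1]
    - [[0,0,0],[0.001,0,0],-1]

```text
time: 27.37
eef_pos: [457.3, 291.6, 43.4]
ee_rot: [-0.026, 0.706, 0.026, 0.707]
contact_force: [0.5, -0.5, -1.0]
width: 0.132
```

send_rows:
  series:
    - [[0,0,0],[0.001,0,0],-1]
    - [[0,0,0],[0.001,0,0],-1]
    - [[0,0,0],[0.001,0,0],-1]

```text
time: 27.62
eef_pos: [457.5, 291.7, 43.0]
ee_rot: [-0.026, 0.706, 0.026, 0.707]
contact_force: [-1.8, -0.5, 5.4]
width: 0.131
```

send_rows:
  series:
    - [[0,0,0],[0,0,0],-0.65]
    - [[0,0,0],[0,0,0],-0.55]
    - [[0,0,0],[0,0,0],-0.45]
    - [[0,0,0],[0,0,0],-0.4]
    - [[0,0,0],[0,0,0],-0.4]
    - [[0,0,0],[-0.01,0,0],-0.4]
    - [[0,0,0],[-0.03,0,0],-0.4]
    - [[0,0,0],[-0.06,0,0],-0.4]
    - [[0,0,0],[-0.1,0,0],-0.4]
    - [[0,0,0],[-0.14,0,0],-0.4]
    - [[0,0,0],[-0.17,0,0],-0.2]
    - [[0,0,0],[-0.17,0,0],0]
    - [[0,0,0],[-0.17,0,0],0]

```text
time: 28.7
eef_pos: [458.5, 292.4, 216.3]
ee_rot: [-0.025, 0.704, 0.027, 0.709]
contact_force: [0.5, 0.2, -0.2]
width: 0.498
```

```bash
python3 w.py w23; python3 - <<'E'
from station import *; from h import *; import pickle
st,s=pickle.load(open("w23.pkl","rb"));rt=cam(s,st);im=s["color"][:,:,::-1].copy();p=[502,293,.072]
def pts(P,c):
    for q in proj(pose(P,p),s,rt): cv2.circle(im,tuple(np.round(q).astype(int)),0,c,-1)
pts(cyl(29.5,15,30)+[24,38,0],(0,0,255));pts(cyl(38,20,20)+[24,38,0],(0,255,255));pts(cyl(26,20,20)+[24,-48,0],(0,255,255));pts(cyl(14.5,69,69)+[24,-48,0],(255,0,255));pts(box(-59,-31,-78,78,20,20),(0,0,255))
cv2.imwrite("pics/w23b.png",cv2.resize(im[40:340,220:520],None,fx=2,fy=2,interpolation=0))
plan([655,106,190],np.pi/2-0.3,st)
E
```

```text
28.7 [458.5 292.4 216.3] [[0.007, -0.075, 0.997], [0.003, 0.997, 0.075], [-1.0, 0.003, 0.007]] [ 0.5  0.2 -0.2] [ 0.47 -0.09  1.93 -0.    1.29  0.39] 0.498
turn [-1.1961, 0.0078, 0.0021] shift [0.0271, -0.2006, 0.1818] rows>= 10
```

View pics/w23b.png

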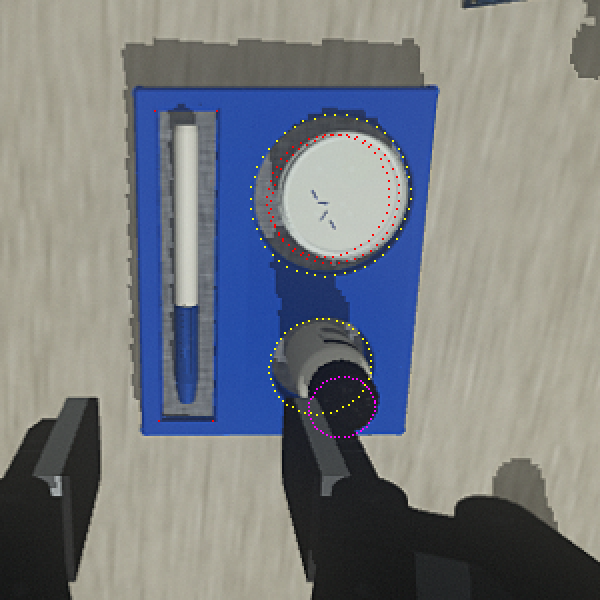

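send_rows:
  series:
    - [[-1.496,0.006,0],[0.02,-0.2006,0.1818],0.5]
    - [[-1.496,0.006,0],[0.02,-0.2006,0.1818],0.5]
    - [[-1.496,0.006,0],[0.02,-0.2006,0.1818],0.5]
    - [[-1.496,0.006,0],[0.02,-0.2006,0.1818],0.5]
    - [[-1.496,0.006,0],[0.02,-0.2006,0.1818],0.5]
    - [[-1.496,0.006,0],[0.02,-0.2006,0.1818],0.5]
    - [[-1.496,0.006,0],[0.02,-0.2006,0.1818],0.5]
    - [[-1.496,0.006,0],[0.02,-0.2006,0.1818],0.5]
    - [[-1.496,0.006,0],[0.02,-0.2006,0.1818],0.5]
    - [[-1.496,0.006,0],[0.02,-0.2006,0.1818],0.5]
    - [[-1.496,0.006,0],[0.02,-0.2006,0.1818],0.5]
    - [[-1.496,0.006,0],[0.02,-0.2006,0.1818],0.5]
    - [[-1.496,0.006,0],[0.02,-0.2006,0.1818],0.5]
    - [[-1.496,0.006,0],[0.02,-0.2006,0.1818],0.5]
    - [[-1.496,0.006,0],[0.02,-0.2006,0.1818],0.5]

```text
time: 30.0
eef_pos: [652.7, 105.2, 191.1]
ee_rot: [-0.499, 0.503, 0.5, 0.498]
contact_force: [-0.4, 0.8, 0.2]
width: 0.748
```

```bash
python3 w.py w24; python3 - <<'E'
from h import *; import pickle
st,s=pickle.load(open("w24.pkl","rb"));rt=cam(s,st);im=s["color"][:,:,::-1].copy()
for P,c in((cyl(14.5,66,66)[:48],(0,255,255)),(cyl(18,0,0)[:48],(0,0,255)),(cyl(18,48,48)[:48],(255,0,255))):
    for q in proj(P+[679,105,0],s,rt): cv2.circle(im,tuple(np.round(q).astype(int)),0,c,-1)
cv2.imwrite("pics/w24b.png",im)
plan([679,105,125],np.pi/2,st)
E
```

```text
30.0 [652.7 105.2 191.1] [[-0.005, -1.0, 0.003], [-0.004, 0.003, 1.0], [-1.0, 0.005, -0.004]] [-0.4  0.8  0.2] [ 0.08  0.19  1.68 -0.    1.27 -1.49] 0.748
turn [-0.0026, -0.0041, -0.0051] shift [0.066, -0.0266, 0.0002] rows>= 2
```

View pics/w24b.png

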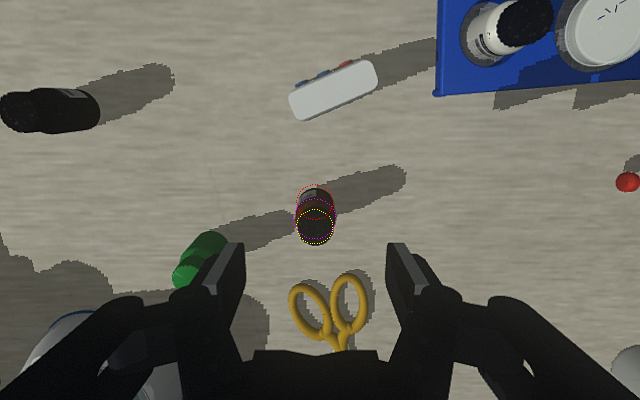

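send_rows:
  series:
    - [[-0.002,-0.003,-0.003],[0.03,-0.025,0],0.4]
    - [[-0.002,-0.003,-0.003],[0.05,-0.025,0],0.4]
    - [[-0.002,-0.003,-0.003],[0.06,-0.025,0],0.4]
    - [[-0.002,-0.003,-0.003],[0.06,-0.025,0],0.4]
    - [[-0.002,-0.003,-0.003],[0.06,-0.025,0],0.4]

```text
time: 30.47
eef_pos: [677.7, 105.0, 132.0]
ee_rot: [-0.5, 0.5, 0.5, 0.499]
contact_force: [0.2, 0.5, 0.1]
width: 0.704
```

```bash
python3 w.py w25; python3 - <<'E'
from h import *; import pickle
st,s=pickle.load(open("w25.pkl","rb"));rt=cam(s,st);im=s["color"][:,:,::-1].copy()
for P,c in((cyl(14.5,66,66)[:48],(0,255,255)),(cyl(18,0,0)[:48],(0,0,255)),(cyl(18,48,48)[:48],(255,0,255))):
    for q in proj(P+[679,105,0],s,rt): cv2.circle(im,tuple(np.round(q).astype(int)),0,c,-1)
cv2.imwrite("pics/w25b.png",im)
plan([678,105,46],np.pi/2,st)
E
```

```text
30.47 [677.7 105.  132. ] [[-0.001, -1.0, -0.001], [-0.001, -0.001, 1.0], [-1.0, 0.001, -0.001]] [0.2 0.5 0.1] [ 0.08  0.3   1.66 -0.    1.19 -1.5 ] 0.704
turn [0.0014, -0.001, -0.0013] shift [0.086, -0.0005, 0.0001] rows>= 3
```

View pics/w25b.png

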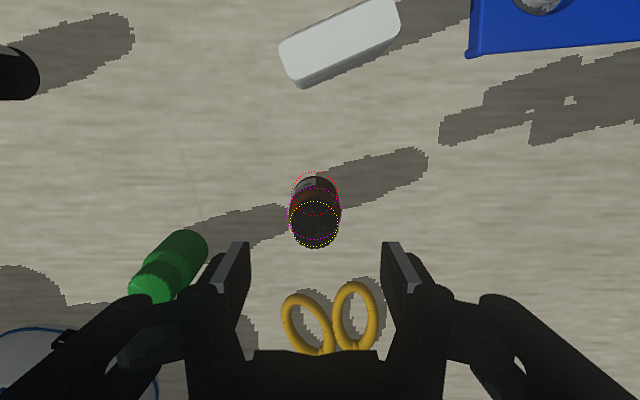

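send_rows:
  series:
    - [[0,0,0],[0.03,0,0],0.4]
    - [[0,0,0],[0.06,0,0],0.4]
    - [[0,0,0],[0.078,0,0],0.4]
    - [[0,0,0],[0.085,0,0],0.4]
    - [[0,0,0],[0.085,0,0],0.4]
    - [[0,0,0],[0.085,0,0],0.4]
    - [[0,0,0],[0.085,0,0],0.1]
    - [[0,0,0],[0.085,0,0],0]
    - [[0,0,0],[0.085,0,0],-0.1]
    - [[0,0,0],[0.085,0,0],-0.3]
    - [[0,0,0],[0.085,0,0],-0.6]
    - [[0,0,0],[0.085,0,0],-1]
    - [[0,0,0],[0.085,0,0],-1]
    - [[0,0,0],[0.085,0,0],-1]
    - [[0,0,0],[0.085,0,0],-1]

```text
time: 31.77
eef_pos: [679.5, 105.0, 49.6]
ee_rot: [0.501, -0.499, -0.5, -0.5]
contact_force: [-0.7, -0.1, 6.0]
width: 0.4
```

```bash
python3 w.py w26
```

```text
31.77 [679.5 105.   49.6] [[0.003, -1.0, -0.002], [-0.001, -0.002, 1.0], [-1.0, -0.003, -0.001]] [-0.7 -0.1  6. ] [ 0.08  0.39  1.7  -0.    1.05 -1.5 ] 0.4
```

View pics/w26.png

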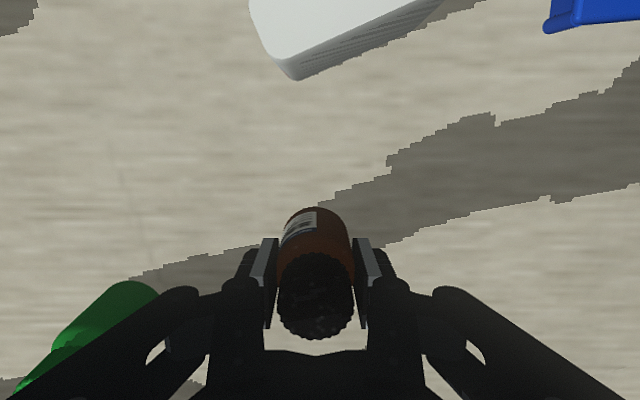

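send_rows:
  series:
    - [[0,0,0],[0,0,0],-1]
    - [[0,0,0],[-0.01,0,0],-1]
    - [[0,0,0],[-0.03,0,0],-1]
    - [[0,0,0],[-0.06,0,0],-1]
    - [[0,0,0],[-0.1,0,0],-1]
    - [[0,0,0],[-0.13,0,0],-1]
    - [[0,0,0],[-0.13,0,0],-1]
    - [[0,0,0],[-0.13,0,0],-1]

```text
time: 32.48
eef_pos: [679.8, 105.1, 181.5]
ee_rot: [0.502, -0.498, -0.499, -0.501]
contact_force: [0.5, -0.3, -0.5]
width: 0.397
```

```bash
python3 w.py w27; python3 - <<'E'
from station import *; from h import *
plan([482.7,-352.3,175],np.pi/2+.165,sense())
E
```

```text
32.48 [679.8 105.1 181.5] [[0.006, -1.0, -0.002], [-0.0, -0.002, 1.0], [-1.0, -0.006, -0.0]] [ 0.5 -0.3 -0.5] [ 0.08  0.25  1.63 -0.    1.26 -1.5 ] 0.397
turn [-0.1631, -0.001, 0.0017] shift [0.0037, 0.1966, -0.4569] rows>= 12
```

send_rows:
  series:
    - [[-0.163,0,0],[0.003,0.1966,-0.457],-1]
    - [[-0.163,0,0],[0.003,0.1966,-0.457],-1]
    - [[-0.163,0,0],[0.003,0.1966,-0.457],-1]
    - [[-0.163,0,0],[0.003,0.1966,-0.457],-1]
    - [[-0.163,0,0],[0.003,0.1966,-0.457],-1]
    - [[-0.163,0,0],[0.003,0.1966,-0.457],-1]
    - [[-0.163,0,0],[0.003,0.1966,-0.457],-1]
    - [[-0.163,0,0],[0.003,0.1966,-0.457],-1]
    - [[-0.163,0,0],[0.003,0.1966,-0.457],-1]
    - [[-0.163,0,0],[0.003,0.1966,-0.457],-1]
    - [[-0.163,0,0],[0.003,0.1966,-0.457],-1]
    - [[-0.163,0,0],[0.003,0.1966,-0.457],-1]
    - [[-0.163,0,0],[0.003,0.1966,-0.457],-1]
    - [[-0.163,0,0],[0.003,0.1966,-0.457],-1]
    - [[-0.163,0,0],[0.003,0.1966,-0.457],-1]

```text
time: 33.78
eef_pos: [481.7, -351.5, 172.9]
ee_rot: [-0.538, 0.457, 0.54, 0.457]
contact_force: [-0.1, -0.2, -0.8]
width: 0.396
```

```bash
python3 w.py w28; cat > ytray.py <<'E'
from h import *; import pickle,sys
st,s=pickle.load(open(sys.argv[1]+".pkl","rb"));rt=cam(s,st);im=s["color"][:,:,::-1].copy();p=[float(v) for v in sys.argv[2:5]]
def pts(P,c):
    for q in proj(pose(P,p),s,rt): cv2.circle(im,tuple(np.round(q).astype(int)),1 if len(P)<20 else 0,c,-1)
pts(cyl(26,20,20)+[0,-50,0],(255,0,0));pts(box(-26,26,-9,77,20,20),(0,0,255));pts(box(-50,50,-86,86,20,20),(0,0,255))
cv2.imwrite("pics/"+sys.argv[1]+"b.png",im)
E
python3 ytray.py w28 474.5 -303 .166
```

```text
33.78 [ 481.7 -351.5  172.9] [[-0.002, -0.987, -0.164], [0.002, -0.164, 0.987], [-1.0, 0.002, 0.002]] [-0.1 -0.2 -0.8] [-0.72  0.07  1.85 -0.    1.23 -2.46] 0.396
```

View pics/w28b.png

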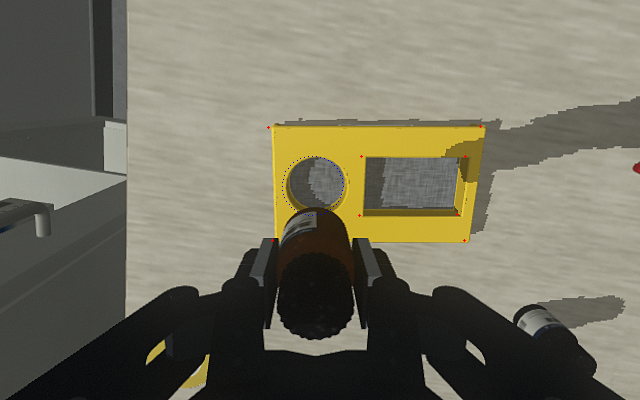

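send_rows:
  series:
    - [[0,0,0],[0.03,-0.001,0.003],-1]
    - [[0,0,0],[0.07,-0.001,0.003],-1]
    - [[0,0,0],[0.1,-0.001,0.003],-1]
    - [[0,0,0],[0.11,-0.001,0.003],-1]
    - [[0,0,0],[0.11,-0.001,0.003],-1]
    - [[0,0,0],[0.11,-0.001,0.003],-1]

```text
time: 34.33
eef_pos: [483.7, -348.6, 65.2]
ee_rot: [0.54, -0.457, -0.54, -0.457]
contact_force: [0.4, -0.4, -0.2]
width: 0.399
```

```bash
python3 w.py w29; python3 ytray.py w29 474.5 -299.5 .166
```

```text
34.33 [ 483.7 -348.6   65.2] [[0.0, -0.986, -0.166], [-0.001, -0.166, 0.986], [-1.0, -0.0, -0.001]] [ 0.4 -0.4 -0.2] [-0.71  0.19  1.91 -0.    1.04 -2.45] 0.399
```

View pics/w29b.png

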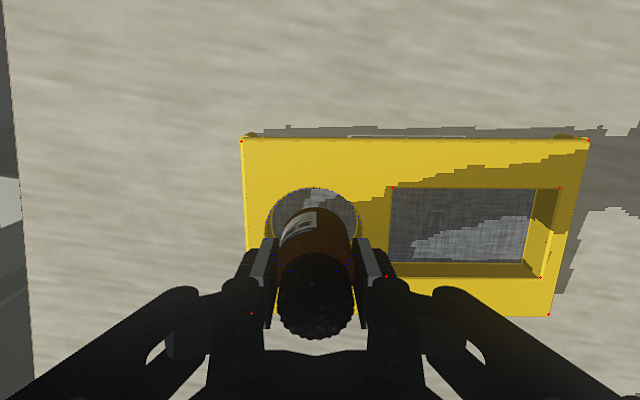

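send_rows:
  series:
    - [[0,0,0],[0.004,0,0],-1]
    - [[0,0,0],[0.008,0,0],-1]
    - [[0,0,0],[0.0105,0,0],-1]
    - [[0,0,0],[0.0105,0,0],-1]
    - [[0,0,0],[0.0105,0,0],-1]

```text
time: 34.8
eef_pos: [483.0, -349.5, 54.6]
ee_rot: [0.54, -0.457, -0.539, -0.457]
contact_force: [0.6, -0.0, -0.0]
width: 0.395
```

send_rows:
  series:
    - [[0,0,0],[0.001,0,0],-1]
    - [[0,0,0],[0.001,0,0],-1]
    - [[0,0,0],[0.001,0,0],-1]

```text
time: 35.05
eef_pos: [483.0, -349.4, 53.5]
ee_rot: [0.54, -0.457, -0.539, -0.457]
contact_force: [-0.2, 0.3, -0.2]
width: 0.396
```

send_rows:
  series:
    - [[0,0,0],[0.001,0,0],-1]
    - [[0,0,0],[0.001,0,0],-1]
    - [[0,0,0],[0.001,0,0],-1]

```text
time: 35.3
eef_pos: [483.2, -349.5, 52.6]
ee_rot: [0.54, -0.457, -0.539, -0.457]
contact_force: [-0.4, -0.3, 0.2]
width: 0.4
```

send_rows:
  series:
    - [[0,0,0],[0.001,0,0],-1]
    - [[0,0,0],[0.001,0,0],-1]
    - [[0,0,0],[0.001,0,0],-1]

```text
time: 35.55
eef_pos: [483.4, -349.6, 52.6]
ee_rot: [0.54, -0.457, -0.539, -0.457]
contact_force: [-2.7, 1.7, 5.8]
width: 0.397
```

Contact at the expected height. Release and rise.

send_rows:
  series:
    - [[0,0,0],[0,0,0],0.1]
    - [[0,0,0],[0,0,0],0.2]
    - [[0,0,0],[0,0,0],0.3]
    - [[0,0,0],[0,0,0],0.4]
    - [[0,0,0],[0,0,0],0.4]
    - [[0,0,0],[0,0,0],0.4]
    - [[0,0,0],[-0.03,0,0],0.4]
    - [[0,0,0],[-0.06,0,0],0.4]
    - [[0,0,0],[-0.1,0,0],0.4]
    - [[0,0,0],[-0.14,0,0],0.4]
    - [[0,0,0],[-0.15,0,0],0.4]
    - [[0,0,0],[-0.15,0,0],0.4]

```text
time: 36.55
eef_pos: [485.1, -351.0, 207.2]
ee_rot: [0.543, -0.457, -0.536, -0.457]
contact_force: [0.3, 0.2, 0.6]
width: 0.702
```

```bash
python3 w.py w30; python3 ytray.py w30 474.5 -299.5 .166; python3 - <<'E'
from h import *; import pickle
st,s=pickle.load(open("w24.pkl","rb"));rt=cam(s,st);im=s["color"][:,:,::-1].copy()
cv2.imwrite("pics/tim.png",cv2.resize(im[30:150,260:420],None,fx=4.5,fy=4.5,interpolation=2))
E
```

```text
36.55 [ 485.1 -351.   207.2] [[0.008, -0.986, -0.164], [-0.007, -0.164, 0.986], [-1.0, -0.007, -0.009]] [0.3 0.2 0.6] [-0.72  0.04  1.82 -0.    1.27 -2.45] 0.702
```

View pics/w30b.png

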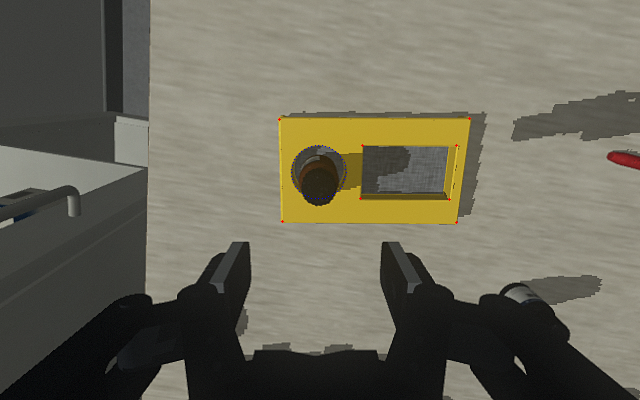

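View pics/tim.png

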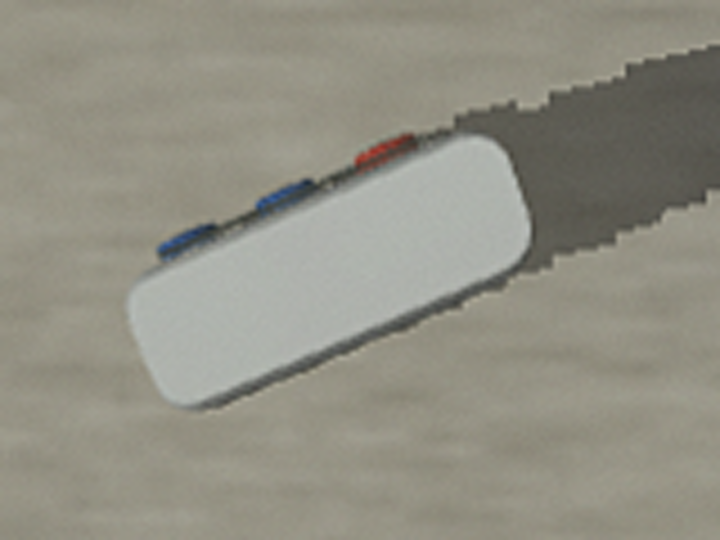

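```bash
python3 - <<'E'
from h import *; import pickle
from station import sense
st,s=pickle.load(open("w24.pkl","rb"));rt=cam(s,st)
V=cv2.cvtColor(s["color"],cv2.COLOR_RGB2HSV)[...,2].astype(int);yy,xx=np.mgrid[:400,:640]
m=biggest((V>168)&(np.hypot(xx-333,yy-90)<60))
c=cv2.findContours(m.astype(np.uint8),0,1)[0];c=max(c,key=cv2.contourArea)
P=pix2plane(c.reshape(-1,2),57,s,rt)[:,:2].astype(np.float32);r=cv2.minAreaRect(P);print(m.sum(),r)
b=cv2.boxPoints(r);print(b.round(1));e=max([b[1]-b[0],b[2]-b[1]],key=np.linalg.norm);e=e*np.sign(e[1]);yaw=np.arctan2(-e[0],e[1]);print("yaw",yaw)
plan([575,108,200],yaw,sense())
E
```

```text
2605 ((575.2734375, 118.53142547607422), (20.934993743896484, 66.07547760009766), 22.89130973815918)
[[552.8 144.9]
 [578.5  84. ]
 [597.8  92.2]
 [572.1 153. ]]
yaw 0.39952803
turn [1.3362, -0.0017, 0.0054] shift [0.0022, -0.1651, 0.4368] rows>= 12
```

send_rows:
  series:
    - [[1.336,0,0.004],[0.002,-0.1651,0.4368],0.6]
    - [[1.336,0,0.004],[0.002,-0.1651,0.4368],0.6]
    - [[1.336,0,0.004],[0.002,-0.1651,0.4368],0.6]
    - [[1.336,0,0.004],[0.002,-0.1651,0.4368],0.6]
    - [[1.336,0,0.004],[0.002,-0.1651,0.4368],0.6]
    - [[1.336,0,0.004],[0.002,-0.1651,0.4368],0.6]
    - [[1.336,0,0.004],[0.002,-0.1651,0.4368],0.6]
    - [[1.336,0,0.004],[0.002,-0.1651,0.4368],0.6]
    - [[1.336,0,0.004],[0.002,-0.1651,0.4368],0.6]
    - [[1.336,0,0.004],[0.002,-0.1651,0.4368],0.6]
    - [[1.336,0,0.004],[0.002,-0.1651,0.4368],0.6]
    - [[1.336,0,0.004],[0.002,-0.1651,0.4368],0.6]
    - [[1.336,0,0.004],[0.002,-0.1651,0.4368],0.6]
    - [[1.336,0,0.004],[0.002,-0.1651,0.4368],0.6]
    - [[1.336,0,0.004],[0.002,-0.1651,0.4368],0.6]
    - [[1.336,0,0.004],[0.002,-0.1651,0.4368],0.6]

```text
time: 37.93
eef_pos: [573.3, 107.7, 197.3]
ee_rot: [-0.14, 0.695, 0.141, 0.691]
contact_force: [0.3, -0.5, -0.8]
width: 0.802
```

```bash
python3 w.py w31
```

```text
37.93 [573.3 107.7 197.3] [[-0.006, -0.388, 0.922], [0.0, 0.922, 0.388], [-1.0, 0.002, -0.005]] [ 0.3 -0.5 -0.8] [ 0.09  0.02  1.85  0.    1.27 -0.31] 0.802
```

View pics/w31.png

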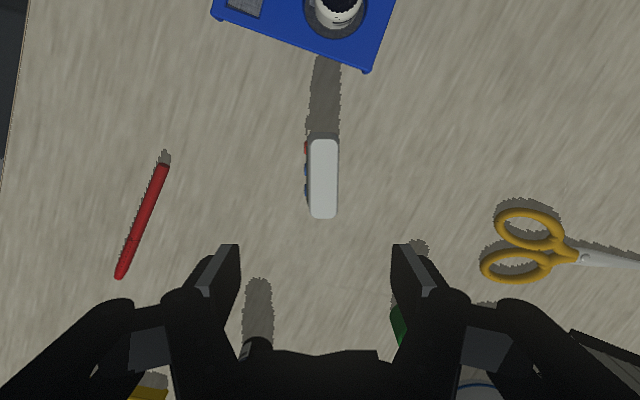

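```bash
python3 - <<'E'
from h import *; import pickle
st,s=pickle.load(open("w31.pkl","rb"));rt=cam(s,st)
c=pix2plane([[324,178.5]],57,s,rt)[0];print(c)
R0=R.from_quat(st["ee_rot"]);print("rel tool",R0.inv().apply(c-st["eef_pos"]))
plan([c[0],c[1],110],.40,st)
E
```

```text
[575.53847695 119.47571499  57.        ]
rel tool [140.28901231   9.64170286   7.30709904]
turn [-0.0012, -0.0051, -0.0025] shift [0.0873, 0.0098, 0.007] rows>= 3
```

send_rows:
  series:
    - [[0,-0.003,0],[0.03,0.0098,0.006],0.6]
    - [[0,-0.003,0],[0.06,0.0098,0.006],0.6]
    - [[0,-0.003,0],[0.085,0.0098,0.006],0.6]
    - [[0,-0.003,0],[0.085,0.0098,0.006],0.6]
    - [[0,-0.003,0],[0.085,0.0098,0.006],0.6]
    - [[0,-0.003,0],[0.085,0.0098,0.006],0.6]

```text
time: 38.48
eef_pos: [576.6, 119.4, 115.6]
ee_rot: [-0.139, 0.692, 0.141, 0.694]
contact_force: [0.8, -0.5, 0.9]
width: 0.798
```

```bash
python3 w.py w32
```

```text
38.48 [576.6 119.4 115.6] [[0.002, -0.388, 0.922], [0.002, 0.922, 0.388], [-1.0, 0.001, 0.003]] [ 0.8 -0.5  0.9] [ 0.11  0.11  1.9   0.    1.12 -0.29] 0.798
```

View pics/w32.png

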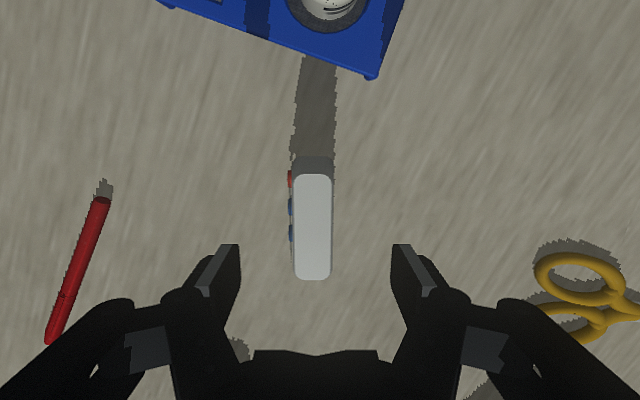

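send_rows:
  series:
    - [[0,0,0],[0.03,0,0],0.6]
    - [[0,0,0],[0.055,0,0],0.6]
    - [[0,0,0],[0.068,0,0],0.5]
    - [[0,0,0],[0.073,0,0],0.3]
    - [[0,0,0],[0.073,0,0],0.2]
    - [[0,0,0],[0.073,0,0],0.1]
    - [[0,0,0],[0.073,0,0],0.1]
    - [[0,0,0],[0.073,0,0],0.1]

```text
time: 39.2
eef_pos: [577.0, 120.5, 42.9]
ee_rot: [-0.14, 0.692, 0.141, 0.694]
contact_force: [0.3, 0.5, -0.8]
width: 0.549
```

```bash
python3 w.py w33
```

```text
39.2 [577.  120.5  42.9] [[0.003, -0.389, 0.921], [0.002, 0.921, 0.389], [-1.0, 0.001, 0.004]] [ 0.3  0.5 -0.8] [ 0.11  0.21  1.94  0.    0.99 -0.29] 0.549
```

View pics/w33.png

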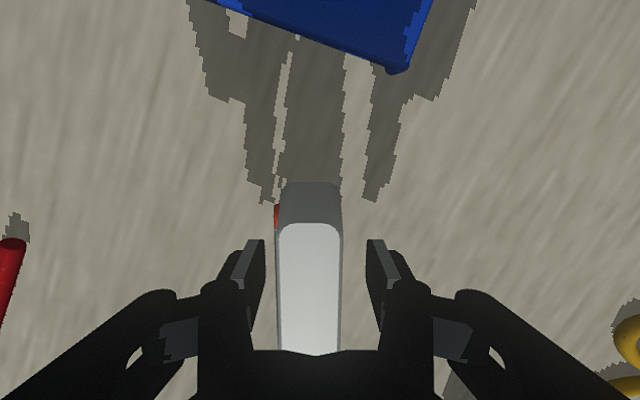

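send_rows:
  series:
    - [[0,0,0],[0,0,-0.003],0.1]
    - [[0,0,0],[0,0,-0.003],0.1]
    - [[0,0,0],[0,0,-0.003],0]
    - [[0,0,0],[0,0,-0.003],-0.1]
    - [[0,0,0],[0,0,-0.003],-0.2]
    - [[0,0,0],[0,0,-0.003],-0.3]
    - [[0,0,0],[0,0,-0.003],-0.4]
    - [[0,0,0],[0,0,-0.003],-0.5]
    - [[0,0,0],[0,0,-0.003],-0.6]
    - [[0,0,0],[0,0,-0.003],-1]
    - [[0,0,0],[0,0,-0.003],-1]
    - [[0,0,0],[0,0,-0.003],-1]
  newtons: 25

```text
time: 40.25
eef_pos: [573.1, 119.2, 41.3]
ee_rot: [-0.14, 0.693, 0.141, 0.693]
contact_force: [0.5, -0.0, 2.3]
width: 0.346
```

```bash
python3 w.py w34
```

```text
40.25 [573.1 119.2  41.3] [[0.0, -0.389, 0.921], [0.002, 0.921, 0.389], [-1.0, 0.002, 0.001]] [ 0.5 -0.   2.3] [ 0.11  0.21  1.94  0.    0.99 -0.29] 0.346
```

View pics/w34.png

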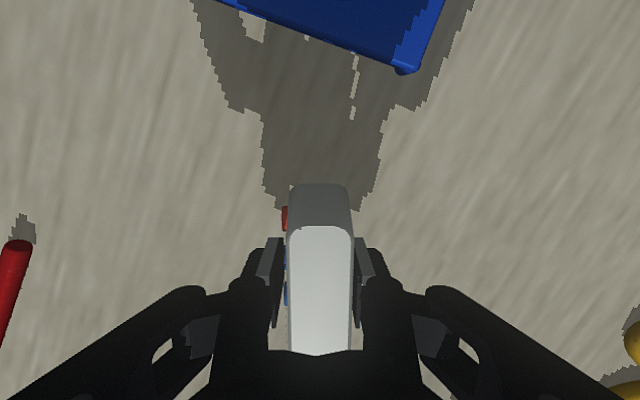

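send_rows:
  series:
    - [[0,0,0],[0,0,0],-1]
    - [[0,0,0],[-0.005,0,0],-1]
    - [[0,0,0],[-0.02,0,0],-1]
    - [[0,0,0],[-0.05,0,0],-1]
    - [[0,0,0],[-0.09,0,0],-1]
    - [[0,0,0],[-0.13,0,0],-1]
    - [[0,0,0],[-0.13,0,0],-1]
    - [[0,0,0],[-0.13,0,0],-1]

```text
time: 40.97
eef_pos: [574.7, 119.0, 174.9]
ee_rot: [-0.14, 0.691, 0.141, 0.695]
contact_force: [0.7, -0.3, -0.7]
width: 0.346
```

```bash
python3 w.py w35; python3 - <<'E'
from station import *; from h import *
plan([468.9,-266,170],.166,sense())
E
```

```text
40.97 [574.7 119.  174.9] [[0.006, -0.389, 0.921], [0.003, 0.921, 0.389], [-1.0, -0.0, 0.007]] [ 0.7 -0.3 -0.7] [ 0.11  0.04  1.87  0.    1.22 -0.29] 0.346
turn [0.2337, 0.002, -0.0016] shift [0.0011, -0.314, -0.2458] rows>= 10
```

View pics/w35.png

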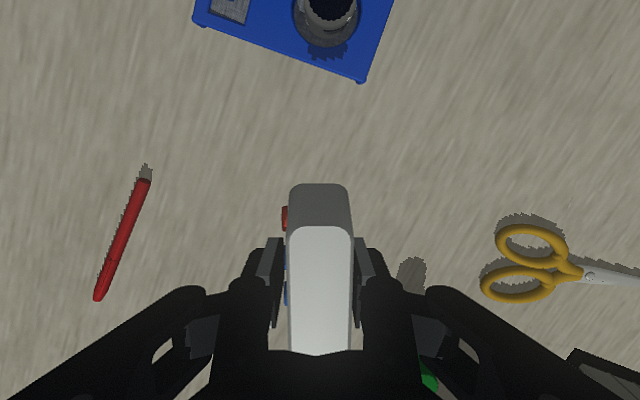

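send_rows:
  series:
    - [[0.234,0,0],[0.001,-0.314,-0.246],-1]
    - [[0.234,0,0],[0.001,-0.314,-0.246],-1]
    - [[0.234,0,0],[0.001,-0.314,-0.246],-1]
    - [[0.234,0,0],[0.001,-0.314,-0.246],-1]
    - [[0.234,0,0],[0.001,-0.314,-0.246],-1]
    - [[0.234,0,0],[0.001,-0.314,-0.246],-1]
    - [[0.234,0,0],[0.001,-0.314,-0.246],-1]
    - [[0.234,0,0],[0.001,-0.314,-0.246],-1]
    - [[0.234,0,0],[0.001,-0.314,-0.246],-1]
    - [[0.234,0,0],[0.001,-0.314,-0.246],-1]
    - [[0.234,0,0],[0.001,-0.314,-0.246],-1]
    - [[0.234,0,0],[0.001,-0.314,-0.246],-1]
    - [[0.234,0,0],[0.001,-0.314,-0.246],-1]

```text
time: 42.1
eef_pos: [467.6, -265.1, 167.3]
ee_rot: [-0.057, 0.706, 0.06, 0.704]
contact_force: [0.1, 0.5, -0.9]
width: 0.351
```

```bash
python3 w.py w36; python3 ytray.py w36 474.5 -299.5 .166;  python3 - <<'E'
from station import *; from h import *
plan([468.9,-266,60],.166,sense())
E
```

```text
42.1 [ 467.6 -265.1  167.3] [[-0.003, -0.165, 0.986], [0.005, 0.986, 0.165], [-1.0, 0.005, -0.002]] [ 0.1  0.5 -0.9] [-0.62 -0.05  1.98  0.    1.22 -0.78] 0.351
turn [0.0006, -0.0017, -0.0044] shift [0.1077, -0.0019, 0.0009] rows>= 3
```

View pics/w36b.png

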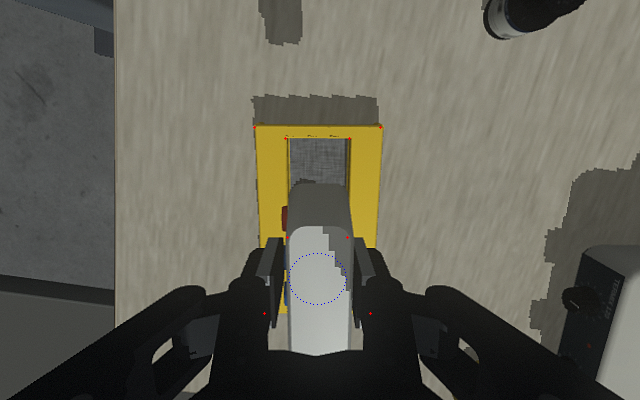

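send_rows:
  series:
    - [[0,0,-0.003],[0.03,-0.001,0.001],-1]
    - [[0,0,-0.003],[0.07,-0.001,0.001],-1]
    - [[0,0,-0.003],[0.095,-0.001,0.001],-1]
    - [[0,0,-0.003],[0.1,-0.001,0.001],-1]
    - [[0,0,-0.003],[0.1,-0.001,0.001],-1]
    - [[0,0,-0.003],[0.1,-0.001,0.001],-1]

```text
time: 42.65
eef_pos: [470.5, -266.3, 70.2]
ee_rot: [-0.06, 0.704, 0.058, 0.705]
contact_force: [-0.6, -0.2, -0.3]
width: 0.349
```

```bash
python3 w.py w37; python3 ytray.py w37 474.5 -299.5 .166
```

```text
42.65 [ 470.5 -266.3   70.2] [[0.001, -0.166, 0.986], [-0.001, 0.986, 0.166], [-1.0, -0.002, 0.001]] [-0.6 -0.2 -0.3] [-0.61  0.07  2.04 -0.    1.03 -0.78] 0.349
```

View pics/w37b.png

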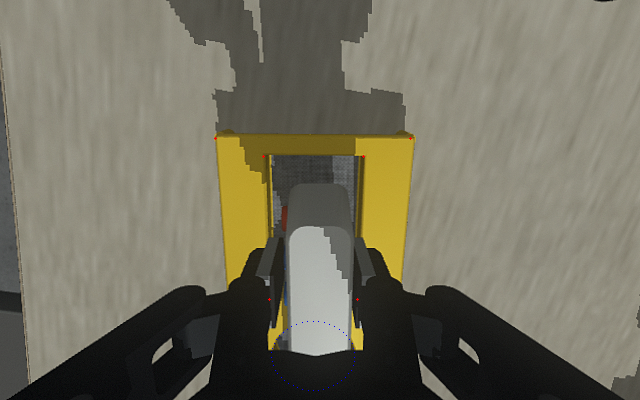

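send_rows:
  series:
    - [[0,0,0],[0.01,0.001,-0.001],-1]
    - [[0,0,0],[0.018,0.001,-0.001],-1]
    - [[0,0,0],[0.023,0.001,-0.001],-1]
    - [[0,0,0],[0.023,0.001,-0.001],-1]
    - [[0,0,0],[0.023,0.001,-0.001],-1]
    - [[0,0,0],[0.023,0.001,-0.001],-1]

```text
time: 43.2
eef_pos: [468.5, -266.0, 46.4]
ee_rot: [-0.059, 0.705, 0.058, 0.705]
contact_force: [0.2, 0.4, -0.9]
width: 0.349
```

send_rows:
  series:
    - [[0,0,0],[0.001,0,0],-1]
    - [[0,0,0],[0.001,0,0],-1]
    - [[0,0,0],[0.001,0,0],-1]

```text
time: 43.45
eef_pos: [468.6, -266.0, 45.5]
ee_rot: [-0.059, 0.704, 0.058, 0.705]
contact_force: [-0.1, 0.2, -1.0]
width: 0.347
```

send_rows:
  series:
    - [[0,0,0],[0.001,0,0],-1]
    - [[0,0,0],[0.001,0,0],-1]
    - [[0,0,0],[0.001,0,0],-1]

```text
time: 43.7
eef_pos: [468.5, -266.0, 44.4]
ee_rot: [-0.059, 0.705, 0.058, 0.705]
contact_force: [-0.5, -1.6, -0.3]
width: 0.348
```

send_rows:
  series:
    - [[0,0,0],[0.001,0,0],-1]
    - [[0,0,0],[0.001,0,0],-1]
    - [[0,0,0],[0.001,0,0],-1]

```text
time: 43.95
eef_pos: [468.6, -266.0, 44.2]
ee_rot: [-0.059, 0.705, 0.058, 0.705]
contact_force: [-2.4, 2.1, 6.0]
width: 0.348
```

send_rows:
  series:
    - [[0,0,0],[0,0,0],-0.2]
    - [[0,0,0],[0,0,0],-0.1]
    - [[0,0,0],[0,0,0],0]
    - [[0,0,0],[0,0,0],0.1]
    - [[0,0,0],[0,0,0],0.2]
    - [[0,0,0],[0,0,0],0.2]
    - [[0,0,0],[0,0,0],0.2]
    - [[0,0,0],[-0.02,0,0],0.2]
    - [[0,0,0],[-0.05,0,0],0.3]
    - [[0,0,0],[-0.09,0,0],0.3]
    - [[0,0,0],[-0.13,0,0],0.4]
    - [[0,0,0],[-0.17,0,0],0.5]
    - [[0,0,0],[-0.19,0,0],0.5]
    - [[0,0,0],[-0.19,0,0],0.5]

```text
time: 45.12
eef_pos: [471.0, -267.6, 240.8]
ee_rot: [-0.062, 0.701, 0.055, 0.708]
contact_force: [-0.2, -1.0, 0.9]
width: 0.75
```

```bash
python3 w.py w38; python3 - <<'E'
from station import *; from h import *
import cv2
for n in("scene","top"):
    s=snapshot(n); cv2.imwrite(f"pics/{n}1.png",s["color"][:,:,::-1])
t=cv2.imread("pics/top1.png"); s=cv2.imread("pics/scene1.png")
cv2.imwrite("pics/t1a.png",cv2.resize(t[120:290,150:376],None,fx=3.5,fy=3.5,interpolation=2))
cv2.imwrite("pics/t1b.png",cv2.resize(t[200:300,390:510],None,fx=5,fy=5,interpolation=2))
cv2.imwrite("pics/s1a.png",cv2.resize(s[130:365,210:400],None,fx=2.5,fy=2.5,interpolation=2))
plan([455,-200,260],.166,sense())
E
```

```text
45.12 [ 471.  -267.6  240.8] [[0.01, -0.165, 0.986], [-0.008, 0.986, 0.165], [-1.0, -0.01, 0.009]] [-0.2 -1.   0.9] [-0.62 -0.12  1.91 -0.    1.33 -0.78] 0.75
turn [-0.0003, -0.0007, 0.0002] shift [-0.0276, 0.0667, -0.002] rows>= 2
```

View pics/w38.png

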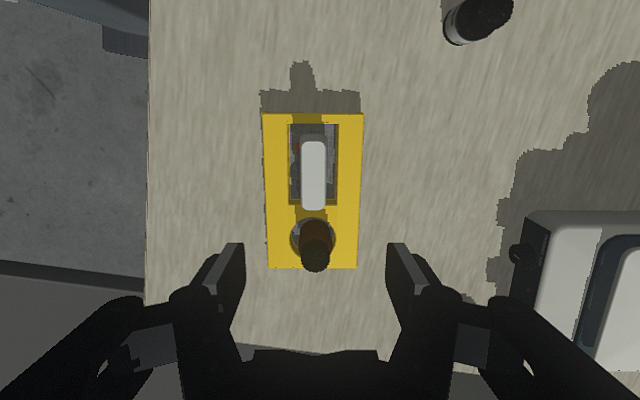

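View pics/s1a.png

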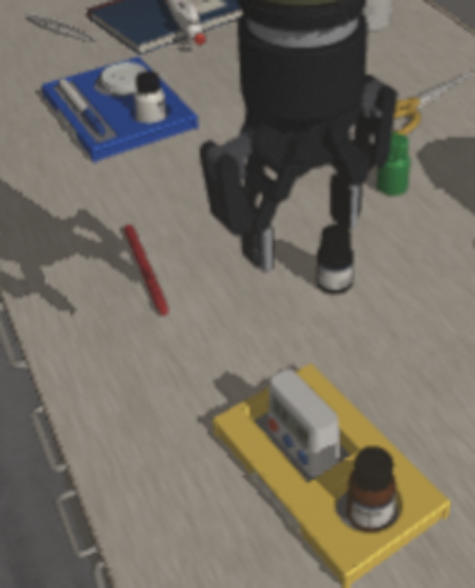

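View pics/t1a.png

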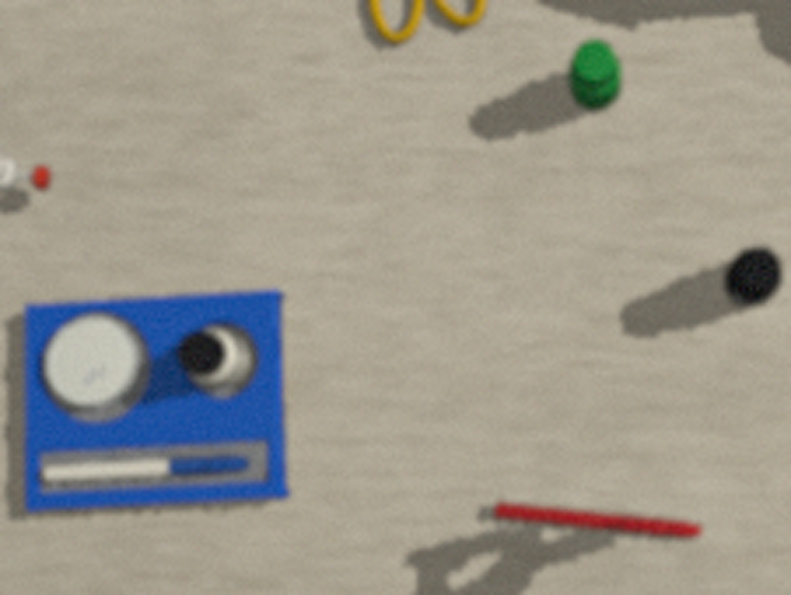

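View pics/t1b.png

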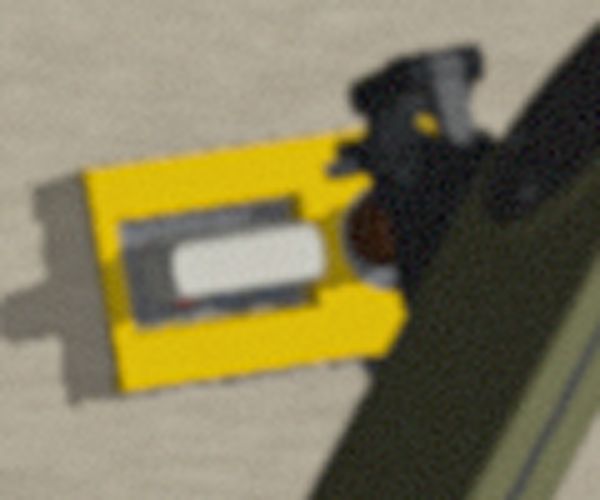

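```bash
python3 - <<'E'
from station import *; from h import *
plan([470,200,250],.07,sense())
E
```

```text
turn [0.0957, -0.0007, 0.0002] shift [-0.0177, 0.4588, 0.0787] rows>= 12
```

send_rows:
  series:
    - [[0.096,0,0],[-0.0177,0.459,0.079],0.5]
    - [[0.096,0,0],[-0.0177,0.459,0.079],0.5]
    - [[0.096,0,0],[-0.0177,0.459,0.079],0.5]
    - [[0.096,0,0],[-0.0177,0.459,0.079],0.5]
    - [[0.096,0,0],[-0.0177,0.459,0.079],0.5]
    - [[0.096,0,0],[-0.0177,0.459,0.079],0.5]
    - [[0.096,0,0],[-0.0177,0.459,0.079],0.5]
    - [[0.096,0,0],[-0.0177,0.459,0.079],0.5]
    - [[0.096,0,0],[-0.0177,0.459,0.079],0.5]
    - [[0.096,0,0],[-0.0177,0.459,0.079],0.5]
    - [[0.096,0,0],[-0.0177,0.459,0.079],0.5]
    - [[0.096,0,0],[-0.0177,0.459,0.079],0.5]
    - [[0.096,0,0],[-0.0177,0.459,0.079],0.5]
    - [[0.096,0,0],[-0.0177,0.459,0.079],0.5]
    - [[0.096,0,0],[-0.0177,0.459,0.079],0.5]

```text
time: 46.52
eef_pos: [470.2, 198.8, 249.0]
ee_rot: [-0.025, 0.707, 0.024, 0.706]
contact_force: [0.6, -0.5, -0.2]
width: 0.746
```

```bash
python3 w.py w39; python3 - <<'E'
import cv2; from station import *
i=cv2.imread("pics/w39.png");cv2.imwrite("pics/w39b.png",cv2.resize(i[40:260,200:460],None,fx=2.6,fy=2.6,interpolation=2))
t=snapshot("top")["color"][:,:,::-1];cv2.imwrite("pics/t2b.png",cv2.resize(t[200:300,390:510],None,fx=4,fy=4,interpolation=2))
E
```

```text
46.52 [470.2 198.8 249. ] [[-0.002, -0.069, 0.998], [-0.002, 0.998, 0.069], [-1.0, -0.002, -0.002]] [ 0.6 -0.5 -0.2] [ 0.3  -0.19  1.96 -0.    1.37  0.23] 0.746
```

View pics/w39b.png

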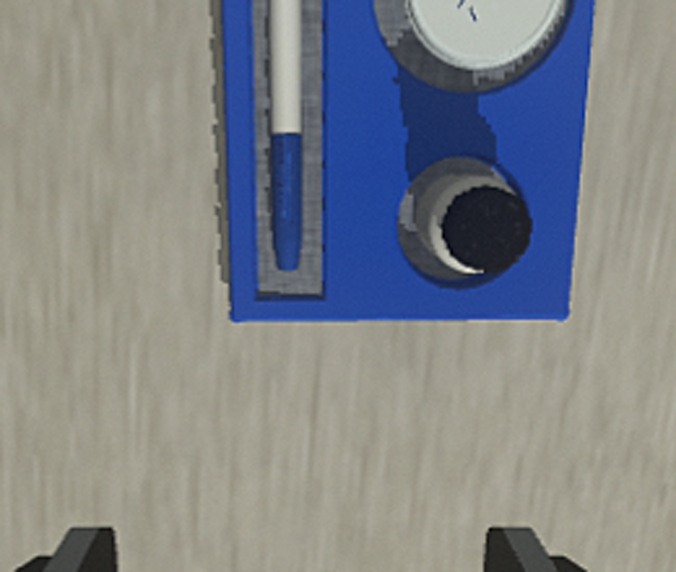

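View pics/t2b.png

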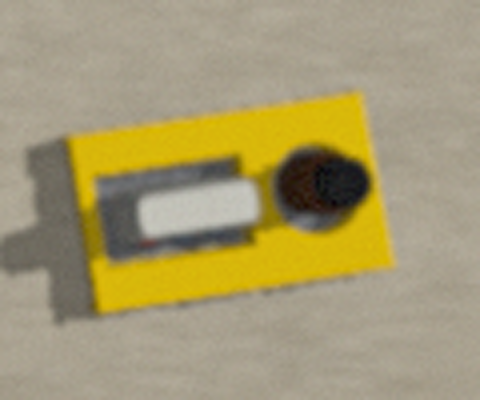

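```bash
python3 - <<'E'
from station import *
print(hand_in())
E
```

```text
the job is handed in; nothing more can be done
None
```

I made up both kits in the order you listed and handed the job in after about 47 s of the 115 s allowed. The hand-in gave no verdict.

**Seating:** Each piece was lowered in 1 mm steps until light contact (about 6 N). The heights fit the pocket floors to within about 0.2 mm:

| Piece | Rise from its stock position (mm) | Pocket floor (mm) |
|---|---|---|
| White bottle | 3 | 3 |
| Agar dish | 15 | 15 |
| Blue-capped marker | 17 | 17 |
| Amber bottle | 3 | 3 |
| Bench timer | about 3 | 3 |

**Last pictures:** All five pieces are in their pockets, both bottles are upright and the timer is standing. The dish showed no tilt in the camera views; nothing measured it beyond that. The black bottle, red marker and green bottle are where they were. The open gripper was about 250 mm up and clear of everything.

**Checks that disagreed:**
- **Tray positions:** The wrist camera and the overhead camera differed by about 4 mm on where both trays sit. I used the wrist camera for picking and placing.
- **Off-centre pieces:** The dish and the white bottle appear about 4 mm off centre in their pockets, with roughly 8 mm of clearance all round.

**Joint limit:** On the way to the marker, I turned the wrist the wrong way and the last joint stopped at 2.908 of its 2.91 rad range. I turned it back the other way. The reading stayed inside the limit.

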